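Load the carry tray with cut-glass tumblers

ROBOT

A 6-joint arm with a two-finger parallel gripper is mounted at the origin on the work surface. World frame = base frame: x ahead of the robot, y to its left, z up, the work surface at z = 0. Lengths are in m, angles in rad, forces in N, time in s.
With the tool pointing down it reaches from about 0.25 to 0.725 m from the base axis. Payload 4 kg.
Tool frame: the origin (TCP) lies at the very end of the fingers, on their centre line; the grasp point (between the pads) lies 19 mm behind it; z points along the fingers, y is the direction in which the jaws open and shut (so a half turn about z gives the same grasp; the last joint's range is limited). The gripper opens to 85 mm and grips with 20 to 120 N. Pads are 22 mm wide; open, the fingers measure 114 mm over their backs; the gripper's body (76 mm by 85 mm) begins 54 mm behind the grasp point. The pads swing forward as they close: fully open they stand 13 mm farther back than shut.
Start: joints at [1.318, 0.241, 0.005, 1.335, 0, 1.571], TCP at [0.125, 0.484, 0.231] pointing down, gripper open.
Joint ranges: [-2.72, 2.72], [-1.05, 1.87], [-1.09, 1.28], [-1.99, 2.15], [-1.42, 1.44], [-3.14, 3.14]. Speed limits (rad/s): [2.79, 2.79, 3.14, 3.14, 3.14, 3.14].

INTERFACE

Orientations are given as a 3x3 rotation matrix whose columns are the frame's x, y, z axes.
In Python, from bench import state, imaging, manip gives the robot as it stands.
- The arm moves only by the tool carry_out, never from a script. Its argument "deltas" is a list of rows, each a list of 3 entries, a list of its own where there are three numbers: the turn, a rotation vector about the tool's x, y, z in degrees, then the shift along the tool's x, y, z in cm, then the closure in counts, from 0 (fully open) to 255 (shut). A call has 1 to 12 rows; each row is the pose to reach, as a shift and turn from the pose commanded when the call began, along the tool's axes at that moment; what a row does not reach only later rows make up. A row lasts 1/8 s, in which the tool goes at most 62.5 mm and 10.7 degrees, less where a joint would pass 70% of its speed; a pose out of reach is approached as far as the arm can. A call with a gripper value outside its range is refused whole. The fingers move at their own pace and stop on an object; "squeeze" is the grip in N (left out, the last holds). Time passes only in rows, so rows that repeat a pose let the fingers close. It gives the time, the measured TCP pose, the force and the opening at its end, in the units of the state.
- state(): the state, without advancing time (a new reading comes with each control period).
- imaging.get_image(name): name is "side" or "top" or "wrist"; returns a dict with "frame" (400x640x3 uint8, blue, green, red), "fx", "fy", "cx", "cy" (pixels), "k1" (the pictures are not rectified: a ray, as slopes to the right and down, at radius r is drawn at 1 + k1 r^2 times it, then the intrinsics apply), "world_from_camera" (4x4, takes a point from camera to world coordinates). Camera axes: x right, y up, looking along -z (the intrinsics and any distortion apply to the point x, -y, -z); pixel columns grow to the right and rows downward; lengths in m; the calibration is good to about 2 mm. A picture is of the moment at which its call begins. There is no depth.
- manip.job_done(): hands the job in, once; it reports no verdict.
Trained networks look in the newest picture that a camera, given by its name, has taken for a name from the list of things; names that differ only in an ending like _2 or _b are one class to them, and where a whole thing is asked for, a point or a joint stands for the part that bears it (a point fixed in the world has none). Each returns a list of dicts, best first, with "confidence" (0 to 1); they miss things now and then, are a little off and sometimes report something else, mostly with a low value. They report only what shows in the picture. A call takes as long as a camera call. They do not tell look-alikes from the thing itself.
- imaging.boxes_of(thing, camera): "bbox" ([left, top, right, bottom] in pixels, round what is visible of it).
- imaging.landmark_of(thing, camera): "xy" ([column, row] in pixels: a listed point, or the origin of a listed thing).
The state is a dict: "t": time; "qpos": joint angles; "joint_vel": joint speeds; "tau": joint torques, N m; "tool_pos": TCP position; "eef_rot": TCP orientation; "ft_force": force on the tool from outside, world axes, zero at the start; "moment": the same for the moment, N m; "finger_gap": finger opening in m.
Only numpy, scipy, OpenCV 4.12 (cv2) and the standard library are available. Lean on these libraries where they do the work, as an engineer would, in place of code of your own. Each camera call takes 0.05 s, during which the arm holds its last target.

TASK

Get this batch of cut-bottle tumblers ready to be carried to the kiln: fold the tray's carry handle all the way down onto its rests, then stand every tumbler upright in the tray, centred on a ring of its own, green glass in the green row and amber glass in the amber row, setting each down gently because glass chips. When all are in, swing the handle back up until it seats in its upright detent; leave everything else on the bench where it is.

Things in the scene. Friction and masses are not known exactly. Their poses are not given: they have to be found in the camera images.
- tray: Wooden carry tray, 222 x 316 mm outside, walls 6 mm thick, 40 mm high; grippy feet, does not shift. Origin: centre of its underside; x across it (its -x long side faces the robot within 0.25 rad), y along it. Two liner strips lie in it along y, at x = -46 and +46 mm, tops 12 mm above the bench; which colour is nearer varies.
- handle (a joint): Tray's bail handle, hinged about an axis along the tray's y, 30 mm above the bench over the tray's origin. 0 = upright, in its end detent; grows as it folds to the tray's -x side, to 1.22 = down on its rests. An over-centre spring (dead point near 0.45) snaps it to either end and holds it there: 3 to 4 N at the bar pulls it out of the upright end, about 7 N lifts it off its rests.
- handle_bar (a point): Middle of the handle's round cross bar: red grip 18 mm in diameter, 130 mm long, along the tray's y (steel bar beyond it 12 mm thick, 340 mm overall between flat arms). 135 mm from the hinge axis: 165 mm above the bench when upright; when down (20 degrees above level) 76 mm above the bench and 127 mm to the tray's -x side.
- green_ring1 (a point): Centre of one green ring (76 mm outside, 66 mm inside, dot in the middle) printed on the green liner strip in the tray, at its top face; the three rings of a strip are 92 mm apart along the tray's y.
- green_ring2 (a point): Centre of one green ring (76 mm outside, 66 mm inside, dot in the middle) printed on the green liner strip in the tray, at its top face; the three rings of a strip are 92 mm apart along the tray's y.
- green_ring3 (a point): Centre of one green ring (76 mm outside, 66 mm inside, dot in the middle) printed on the green liner strip in the tray, at its top face; the three rings of a strip are 92 mm apart along the tray's y.
- amber_ring1 (a point): Centre of one amber ring (76 mm outside, 66 mm inside, dot in the middle) printed on the amber (orange) liner strip in the tray, at its top face; the three rings of a strip are 92 mm apart along the tray's y.
- amber_ring2 (a point): Centre of one amber ring (76 mm outside, 66 mm inside, dot in the middle) printed on the amber (orange) liner strip in the tray, at its top face; the three rings of a strip are 92 mm apart along the tray's y.
- amber_ring3 (a point): Centre of one amber ring (76 mm outside, 66 mm inside, dot in the middle) printed on the amber (orange) liner strip in the tray, at its top face; the three rings of a strip are 92 mm apart along the tray's y.
- green1: Green glass tumbler (cut bottle bottom), open at the top, outside 60 mm in diameter, 85 mm high, wall 4 mm, base 10 mm, about 0.22 kg, standing upright on the bench. Origin: centre of its underside, z up. May be absent.
- green2: Green glass tumbler (cut bottle bottom), open at the top, outside 60 mm in diameter, 85 mm high, wall 4 mm, base 10 mm, about 0.22 kg, standing upright on the bench. Origin: centre of its underside, z up. May be absent.
- green3: Green glass tumbler (cut bottle bottom), open at the top, outside 60 mm in diameter, 85 mm high, wall 4 mm, base 10 mm, about 0.22 kg, standing upright on the bench. Origin: centre of its underside, z up. May be absent.
- amber1: Amber glass tumbler (cut bottle bottom), open at the top, outside 60 mm in diameter, 65 mm high, wall 4 mm, base 10 mm, about 0.22 kg, standing upright on the bench. Origin: centre of its underside, z up. May be absent.
- amber2: Amber glass tumbler (cut bottle bottom), open at the top, outside 60 mm in diameter, 65 mm high, wall 4 mm, base 10 mm, about 0.22 kg, standing upright on the bench. Origin: centre of its underside, z up. May be absent.
- amber3: Amber glass tumbler (cut bottle bottom), open at the top, outside 60 mm in diameter, 65 mm high, wall 4 mm, base 10 mm, about 0.22 kg, standing upright on the bench. Origin: centre of its underside, z up. May be absent.
- rub_block: Bystander: yellow and dark hand rubbing block, 90 x 45 x 28 mm (long side along x), among the tumblers. Origin: centre of underside.
- grit_jar: Bystander: grey jar with white lid, 56 mm in diameter, 62 mm high, among the tumblers. Origin: centre of underside.
- goggles: Bystander: safety glasses with orange frame, about 140 mm wide, 45 mm high, on the near left. Origin: under the nose bridge.
- brush: Bystander: dusting brush, 180 mm long, on the near right. Origin: its middle, underside.
Not all that is in view belongs to the job. What is shaped like the green1 but black is not meant.

How it is judged:
On the way, in this order (a step that is already met when the one before it is completed fails the run):
1. the carry handle is folded right down onto its rests (value of joint handle above 1.12 rad), for 0.2 s.
2. every tumbler stands upright on a ring of its own colour ((horizontal distance between green1 and green_ring1 below 0.012 m or horizontal distance between green1 and green_ring2 below 0.012 m or horizontal distance between green1 and green_ring3 below 0.012 m) and height (world z) of green1 between 0.008 and 0.018 m and angle between each of green1, green2, green3, amber1, amber2, amber3's own z axis and vertical below 0.1 rad and (horizontal distance between green2 and green_ring1 below 0.012 m or horizontal distance between green2 and green_ring2 below 0.012 m or horizontal distance between green2 and green_ring3 below 0.012 m) and height (world z) of green2 between 0.008 and 0.018 m and (horizontal distance between green3 and green_ring1 below 0.012 m or horizontal distance between green3 and green_ring2 below 0.012 m or horizontal distance between green3 and green_ring3 below 0.012 m) and height (world z) of green3 between 0.008 and 0.018 m and (horizontal distance between amber1 and amber_ring1 below 0.012 m or horizontal distance between amber1 and amber_ring2 below 0.012 m or horizontal distance between amber1 and amber_ring3 below 0.012 m) and height (world z) of amber1 between 0.008 and 0.018 m and (horizontal distance between amber2 and amber_ring1 below 0.012 m or horizontal distance between amber2 and amber_ring2 below 0.012 m or horizontal distance between amber2 and amber_ring3 below 0.012 m) and height (world z) of amber2 between 0.008 and 0.018 m and (horizontal distance between amber3 and amber_ring1 below 0.012 m or horizontal distance between amber3 and amber_ring2 below 0.012 m or horizontal distance between amber3 and amber_ring3 below 0.012 m) and height (world z) of amber3 between 0.008 and 0.018 m), for 0.2 s.
3. the handle is swung up and seated in its upright detent (value of joint handle below 0.06 rad), for 0.2 s.
At the end, for the whole second after the job is handed in: Every tumbler present stands upright (within 0.1 rad) on the liner within 12 mm of the centre of a ring of its own colour, one to a ring, at rest; the handle is upright and seated (within 0.06 rad of its stop) (all of step 2 and value of joint handle below 0.06 rad and linear speed of each of green1, green2, green3, amber1, amber2, amber3 below 0.03 m/s); the robot touches nothing.
It fails at once if the rubbing block, jar, safety glasses or brush is pushed more than 5 cm (distance of any of rub_block, grit_jar, goggles, brush from where it was at the start of the episode above 0.05 m).
It fails at once if a tumbler is let go in the air and falls (its base still over 35 mm above the bench) instead of being set down ((height (world z) of green1 above 0.035 m and linear speed of green1 above 0.4 m/s and contact force between green1 and anything else below 0.05 N) or (height (world z) of green2 above 0.035 m and linear speed of green2 above 0.4 m/s and contact force between green2 and anything else below 0.05 N) or (height (world z) of green3 above 0.035 m and linear speed of green3 above 0.4 m/s and contact force between green3 and anything else below 0.05 N) or (height (world z) of amber1 above 0.035 m and linear speed of amber1 above 0.4 m/s and contact force between amber1 and anything else below 0.05 N) or (height (world z) of amber2 above 0.035 m and linear speed of amber2 above 0.4 m/s and contact force between amber2 and anything else below 0.05 N) or (height (world z) of amber3 above 0.035 m and linear speed of amber3 above 0.4 m/s and contact force between amber3 and anything else below 0.05 N)).
Of green1, green2, green3, amber1, amber2, amber3 only 4 to 6 are there at a start; the rules pass over those that are not, and their reading is None.
At some moment in a run one of green1, green2, green3, amber1, amber2, amber3 may be knocked a few centimetres aside while the robot is not near it.
It also fails if it takes over 210 s, if anything falls off the work surface, if the arm or the gripper's body presses on something with over 40 N, if the wrist force passes 120 N, or if a joint passes its speed limit or range.

## Working session

There is one attempt and no reset: what is moved stays moved. The work goes in short steps, Python scripts to look and compute and a tool call to move; the robot and the scene stay as the last step left them, time stands still between calls to the robot, and variables do not carry over. Pictures are saved under pics/ and viewed, and the job is handed in when it is done.

Besides the shell and the picture viewer there is one more tool, called after "Call:" by a JSON object that holds its "name" and its "arguments", one argument or row to a line. carry_out: Moves the arm, as the interface text tells. Its arguments: {"type":"object","properties":{"deltas":{"type":"array"},"squeeze":{"type":"number"}},"required":["deltas"]}

```bash
mkdir -p pics; ls; python3 - <<'E'
from bench import state, imaging, manip
import cv2,numpy as np
s=state();print(s)
for n in ["side","top","wrist"]:
    d=imaging.get_image(n);cv2.imwrite(f"pics/{n}0.png",d["frame"])
    print(n,d["fx"],d["fy"],d["cx"],d["cy"],d["k1"]);print(np.round(d["world_from_camera"],4))
E
```

```text
pics
{'t': 0.0, 'qpos': array([ 1.31799290e+00,  2.41412616e-01,  3.73143656e-03,  1.33518957e+00,
       -1.37747418e-05,  1.57077981e+00]), 'joint_vel': array([-0.00134786, -0.00104784,  0.0006458 ,  0.00131113,  0.00126069,
       -0.00076633]), 'tau': array([ 1.14656730e-03, -3.72314751e+01,  2.52410102e+01,  1.69436244e-02,
        1.07986266e-04, -7.30480934e-06]), 'tool_pos': array([0.12490743, 0.48350164, 0.23041588]), 'eef_rot': array([[-9.68219174e-01,  2.50102728e-01, -5.05515487e-04],
       [ 2.50103239e-01,  9.68217084e-01, -2.01193003e-03],
       [-1.37404583e-05, -2.07442029e-03, -9.99997848e-01]]), 'ft_force': array([-0.33653043, -0.46840648,  0.36425981]), 'moment': array([-0.00450729,  0.01610213,  0.03291509]), 'finger_gap': 0.08545607202390146}
side 445.5248579658945 445.5248579658945 312.5030350377971 197.86178935825313 -0.05552409056981552
[[ 0.9497  0.2394 -0.2018  0.2728]
 [-0.3131  0.7242 -0.6144 -0.7319]
 [-0.001   0.6467  0.7628  0.9955]
 [ 0.      0.      0.      1.    ]]
top 434.5360037446485 434.5360037446485 326.7092940770632 206.06163164096247 -0.01961057034506832
[[ 0.0192  0.9946 -0.1023  0.3837]
 [-0.9998  0.0202  0.0095 -0.0061]
 [ 0.0115  0.102   0.9947  1.5088]
 [ 0.      0.      0.      1.    ]]
wrist 299.37171509317193 299.37171509317193 322.56662481545493 196.2741293714586 -0.05428510354122075
[[ 0.2499 -0.9317 -0.2635  0.0576]
 [ 0.9683  0.2395  0.0715  0.5011]
 [-0.0035 -0.273   0.962   0.3735]
 [ 0.      0.      0.      1.    ]]
```

View pics/top0.png

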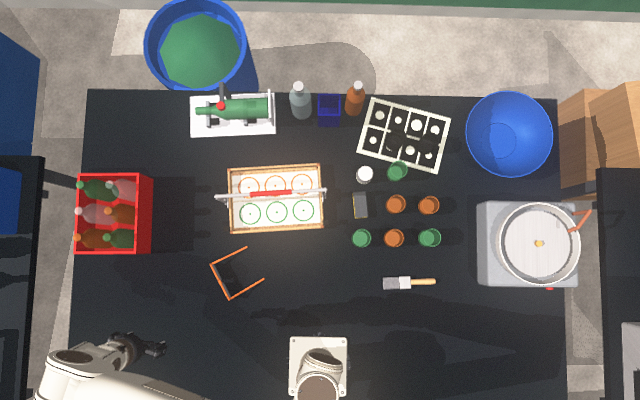

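View pics/side0.png

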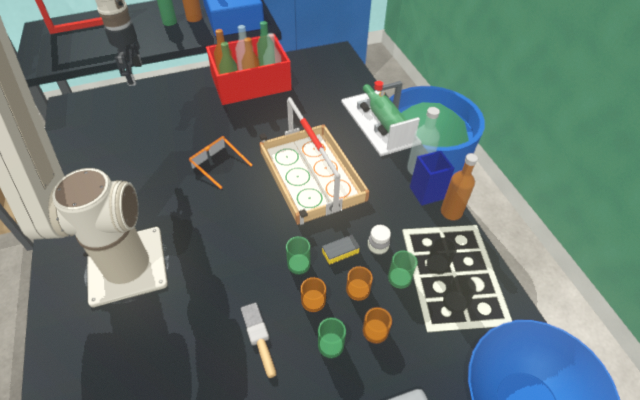

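View pics/wrist0.png

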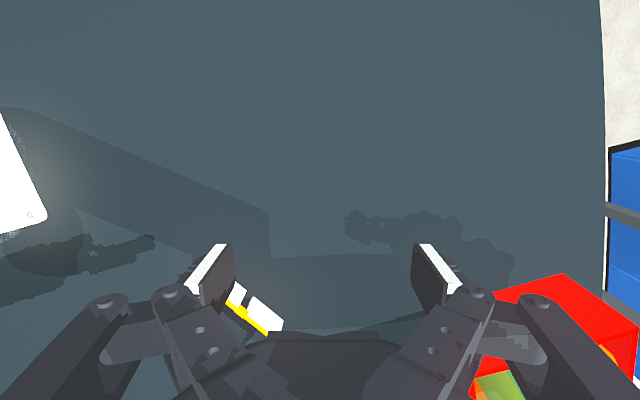

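```bash
cat > h.py <<'E'
import numpy as np, cv2
from bench import state, imaging, manip
def cam(d):
    K=np.array([[d["fx"],0,d["cx"]],[0,d["fy"],d["cy"]],[0,0,1]]);return K,np.array(d["world_from_camera"]),d["k1"]
def ray(d,px):
    K,T,k=cam(d)
    u=cv2.undistortPoints(np.array([[px]],float),K,np.array([k,0,0,0,0.]),None,None)[0,0]
    v=T[:3,:3]@np.array([u[0],-u[1],-1.]);return T[:3,3],v
def onz(d,px,z):
    o,v=ray(d,px);return o+v*(z-o[2])/v[2]
def proj(d,P):
    K,T,k=cam(d)
    p=(np.linalg.inv(T)@np.append(P,1))[:3];u=np.array([p[0]/-p[2],-p[1]/-p[2]])
    u=u*(1+k*(u@u));return np.array([d["fx"]*u[0]+d["cx"],d["fy"]*u[1]+d["cy"]])
def tri(l):
    A=np.zeros((3,3));b=np.zeros(3)
    for o,v in l:
        v=v/np.linalg.norm(v);M=np.eye(3)-np.outer(v,v);A+=M;b+=M@o
    return np.linalg.solve(A,b)
E
python3 - <<'E'
from h import *
d={}
for n in ["top","side"]: d[n]=imaging.get_image(n)
zz={"tray":0,"green_ring1":.012,"amber_ring1":.012,"green1":0,"amber1":0,"handle_bar":.165,"rub_block":0,"grit_jar":0}
for t,z in zz.items():
  for n in d:
    for r in imaging.landmark_of(t,n):
      print(t,n,np.round(r["xy"],1),round(r["confidence"],2),np.round(onz(d[n],r["xy"],z),3)[:2])
for n,s in (("top",3),("side",3)):
  f=d[n]["frame"]
  c=f[150:300,200:460] if n=="top" else f[80:370,150:430]
  cv2.imwrite(f"pics/{n}_c.png",cv2.resize(c,None,fx=s if n=="top" else 2,fy=s if n=="top" else 2,interpolation=cv2.INTER_CUBIC))
E
```

```text
tray top [275.8 196.9] 0.6 [0.567 0.158]
green_ring1 top [274.3 213.6] 0.71 [0.508 0.16 ]
green_ring1 top [252.7 211.9] 0.71 [0.512 0.235]
green_ring1 top [303.4 211.5] 0.56 [0.517 0.06 ]
green_ring1 side [286.  152.8] 0.8 [0.512 0.264]
green_ring1 side [309.  197.1] 0.69 [0.524 0.066]
green_ring1 side [299.1 175.1] 0.56 [0.523 0.159]
amber_ring1 top [271.8 183. ] 0.93 [0.614 0.172]
amber_ring1 top [249.7 186.9] 0.81 [0.599 0.248]
amber_ring1 top [300.8 187.1] 0.75 [0.602 0.071]
amber_ring1 top [300.  210.9] 0.53 [0.519 0.072]
amber_ring1 side [324.2 165.5] 0.8 [0.608 0.173]
amber_ring1 side [338.  187.9] 0.77 [0.616 0.073]
green1 top [425.2 239.4] 0.86 [ 0.429 -0.365]
green1 top [394.7 169. ] 0.84 [ 0.675 -0.258]
green1 top [360.1 239.7] 0.76 [ 0.424 -0.138]
green1 top [427.7 147.1] 0.74 [ 0.757 -0.375]
green1 top [394.3 139.1] 0.61 [ 0.783 -0.256]
green1 side [456.2 300.9] 0.93 [ 0.768 -0.358]
green1 side [440.2 265.6] 0.89 [ 0.78  -0.255]
green1 side [397.4 276.9] 0.87 [ 0.659 -0.25 ]
green1 side [309.4 298.5] 0.64 [ 0.427 -0.237]
green1 side [300.7 262.1] 0.61 [ 0.438 -0.129]
gre
[... 197 characters left out ...]
2 212.7] 0.54 [0.51  0.245]
amber1 top [393.6 204.2] 0.5 [ 0.55  -0.254]
amber1 side [358.2 291.4] 0.92 [ 0.549 -0.256]
amber1 side [374.3 334.2] 0.77 [ 0.542 -0.372]
amber1 side [312.6 298.1] 0.72 [ 0.435 -0.238]
handle_bar top [269.4 192.5] 0.96 [0.561 0.16 ]
handle_bar side [312.5 134.4] 0.81 [0.565 0.157]
handle_bar side [299.5 174.3] 0.45 [0.486 0.022]
rub_block top [407.4 282.6] 0.64 [ 0.28  -0.303]
rub_block top [356.5 206.2] 0.57 [ 0.54  -0.124]
rub_block side [342.2 252.2] 0.76 [ 0.552 -0.135]
rub_block side [307.2 197.5] 0.4 [0.522 0.076]
grit_jar top [364.9 175.4] 0.79 [ 0.65  -0.153]
grit_jar side [377.1 246.9] 0.59 [ 0.647 -0.148]
grit_jar side [400.6 275.8] 0.55 [ 0.668 -0.249]
```

View pics/top_c.png

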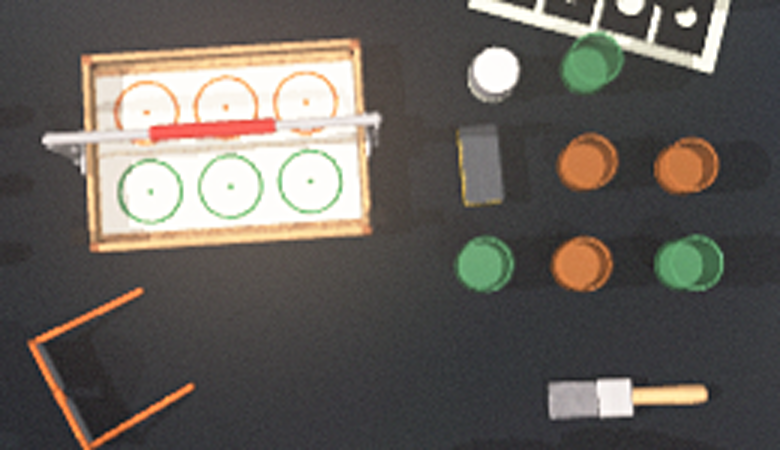

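View pics/side_c.png

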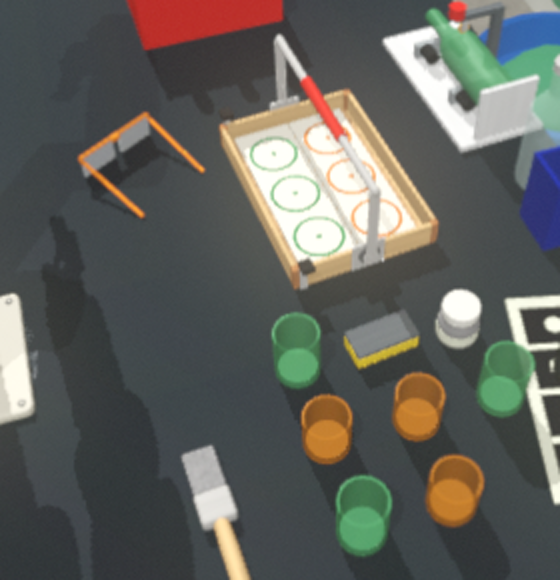

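```bash
cat > fit.py <<'E'
from h import *
from scipy.optimize import minimize
def projs(d,P):
    K,T,k=cam(d);p=(np.c_[P,np.ones(len(P))]@np.linalg.inv(T).T)[:,:3]
    u=np.c_[p[:,0]/-p[:,2],p[:,1]/p[:,2]];u=u*(1+k*(u**2).sum(1))[:,None]
    return u*d["fx"]+[d["cx"],d["cy"]]
def gmask(f,col):
    h=cv2.cvtColor(f,cv2.COLOR_BGR2HSV);H,S,V=[h[...,i].astype(int) for i in range(3)]
    if col=="green": return ((H>40)&(H<90)&(S>70)&(V>40)).astype(np.uint8)
    return ((H<16)&(S>110)&(V>50)).astype(np.uint8)
def sil(d,x,y,h,z0=0,r=.03,sc=4,off=(0,0)):
    a=np.linspace(0,2*np.pi,48,endpoint=False);c=np.c_[x+r*np.cos(a),y+r*np.sin(a)]
    P=np.r_[np.c_[c,np.full(48,z0)],np.c_[c,np.full(48,z0+h)]]
    return cv2.convexHull(projs(d,P).astype(np.float32))
def fit_tumbler(ds,x,y,col,z0=0):
    h=.085 if col=="green" else .065
    ms=[]
    for d in ds:
        hull=sil(d,x,y,h,z0)[:,0];m=hull.mean(0)
        x0,y0=(m-28).astype(int);x0=max(x0,0);y0=max(y0,0)
        crop=gmask(d["frame"][y0:y0+56,x0:x0+56],col)
        n,l,st,ce=cv2.connectedComponentsWithStats(crop)
        hm=np.zeros(crop.shape,np.uint8);cv2.fillConvexPoly(hm,np.round(hull-[x0,y0]).astype(int),1)
        best=max(range(1,n),key=lambda i:((l==i)&(hm>0)).sum()) if n>1 else 0
        mk=cv2.resize((l==best).astype(np.float32)*(best>0),None,fx=4,fy=4,interpolation=cv2.INTER_LINEAR)>.5
        ms.append((d,mk,x0,y0))
    def iou(p):
        t=[]
        for d,mk,x0,y0 in ms:
            hull=(sil(d,p[0],p[1],h,z0)[:,0]-[x0,y0]+.5)*4-.5
            s=np.zeros(mk.shape,np.uint8);cv2.fillConvexPoly(s,np.round(hull*16).astype(int),1,shift=4)
            s=s>0;t.append((s&mk).sum()/max((s|mk).sum(),1))
        return t
    r=minimize(lambda p:-sum(iou(p)),[x,y],method="Nelder-Mead",options=dict(initial_simplex=[[x,y],[x+.015,y],[x,y+.015]],xatol=2e-4))
    return r.x,iou(r.x)
E
python3 - <<'E'
from fit import *
T=imaging.get_image("top");S=imaging.get_image("side")
for c,x,y in [("green",.43,-.13),("green",.435,-.365),("green",.66,-.255),("amber",.55,-.255),("amber",.54,-.375),("amber",.44,-.24)]:
    a=fit_tumbler([T,S],x,y,c);b=fit_tumbler([T],*a[0],c);e=fit_tumbler([S],*a[0],c)
    print(c,a[0].round(4),np.round(a[1],2),b[0].round(4),e[0].round(4))
E
```

```text
green [ 0.4296 -0.135 ] [0.91 0.94] [ 0.4298 -0.1368] [ 0.4304 -0.1329]
green [ 0.4358 -0.3656] [0.92 0.96] [ 0.4349 -0.3677] [ 0.4364 -0.3643]
green [ 0.6605 -0.2554] [0.77 0.92] [ 0.6603 -0.2566] [ 0.6621 -0.2537]
amber [ 0.5478 -0.2538] [0.95 0.54] [ 0.5476 -0.2544] [ 0.5491 -0.2509]
amber [ 0.5459 -0.3667] [0.94 0.51] [ 0.5457 -0.3681] [ 0.5471 -0.365 ]
amber [ 0.4325 -0.2472] [0.95 0.5 ] [ 0.4323 -0.248 ] [ 0.4337 -0.2445]
```

```bash
cat >> fit.py <<'E'
def fit_tray(ds,p0):
    """ds: list of (d, names). ring lines: match distance transform of colour masks. p=(x,y,yaw); green at -x"""
    a=np.linspace(0,2*np.pi,40,endpoint=False)
    dts=[]
    for d in ds:
        f=d["frame"];h=cv2.cvtColor(f,cv2.COLOR_BGR2HSV);H,Sx,V=[h[...,i].astype(int) for i in range(3)]
        g=((H>40)&(H<90)&(Sx>45)&(V>60));o=((H<20)&(Sx>60)&(V>120))
        dts.append([cv2.distanceTransform((~m).astype(np.uint8),cv2.DIST_L2,5) for m in (g,o)])
    def res(p):
        c,s=np.cos(p[2]),np.sin(p[2]);R=np.array([[c,-s],[s,c]]);out=[]
        for d,dt in zip(ds,dts):
            for sx,t in ((-.046,dt[0]),(.046,dt[1])):
                for yy in (-.092,0,.092):
                    q=np.c_[sx+.0355*np.cos(a),yy+.0355*np.sin(a)]@R.T+p[:2]
                    u=projs(d,np.c_[q,np.full(40,.012)]).astype(np.float32)
                    out.append(cv2.remap(t,u[:,:1],u[:,1:],cv2.INTER_LINEAR)[:,0])
        return np.minimum(np.concatenate(out),2.5)
    r=minimize(lambda p:res(p).mean(),p0,method="Nelder-Mead",options=dict(initial_simplex=[p0]+[np.add(p0,v) for v in ([.01,0,0],[0,.01,0],[0,0,.06])]))
    return r.x,r.fun
E
python3 - <<'E'
from fit import *
T=imaging.get_image("top");S=imaging.get_image("side")
for ds in ([T,S],[T],[S]): print(fit_tray(ds,[.563,.16,.06]))
E
```

```text
(array([0.56102919, 0.1582438 , 0.08611299]), np.float64(0.4982908368110657))
(array([0.56033089, 0.15726268, 0.08438756]), np.float64(0.1818806678056717))
(array([0.56194904, 0.16007   , 0.08717853]), np.float64(0.675546407699585))
```

```bash
cat > plan.py <<'E'
from h import *
from scipy.spatial.transform import Rotation as Ro
def Rdown(jaw):  # jaw: world angle (deg) of tool y
    a=np.radians(jaw);y=np.array([np.cos(a),np.sin(a),0]);z=np.array([0,0,-1.]);return np.c_[np.cross(y,z),y,z]
def go(wps):
    """wps: (x,y,z,jawdeg)"""
    s=state();R=s["eef_rot"];p=s["tool_pos"]
    print("t",round(s["t"],2),"at",p.round(4),"jaw",round(np.degrees(np.arctan2(R[1,1],R[0,1])),1),"gap",round(s["finger_gap"],4),"q6",round(s["qpos"][5],2),"F",s["ft_force"].round(1))
    for w in wps:
        j=w[3]; cur=np.degrees(np.arctan2(R[1,1],R[0,1]))
        rv=Ro.from_matrix(R.T@Rdown(j)).as_rotvec(degrees=True)
        sh=R.T@(np.array(w[:3])-p)*100
        print(rv.round(1).tolist(),sh.round(2).tolist())
TR=(0.561,0.1582,0.086)
def tray(a,b):
    c,s=np.cos(TR[2]),np.sin(TR[2]);return TR[0]+c*a-s*b,TR[1]+s*a+c*b
E
python3 - <<'E'
from plan import *
go([(.3,.35,.28,94.9),(*tray(.055,0),.28,94.9),(*tray(.055,0),.13,94.9)])
E
```

```text
t 1.25 at [0.1251 0.4841 0.2313] jaw 75.5 gap 0.0855 q6 1.57 F [ 0.3 -0.8  0.2]
[0.0, 0.0, -19.4] [-20.29, -8.61, -4.87]
[0.0, 0.0, -19.4] [-55.55, -18.82, -4.87]
[0.0, 0.0, -19.4] [-55.55, -18.82, 10.13]
```

Call:
{"name": "carry_out", "arguments": {
  "deltas": [
    [[0,0,-5],[-5,-2.2,-1.5],255],
    [[0,0,-10],[-10.5,-4.5,-3],255],
    [[0,0,-15],[-16,-6.8,-4.9],255],
    [[0,0,-19.4],[-22,-9,-4.9],255],
    [[0,0,-19.4],[-28,-11,-4.9],255],
    [[0,0,-19.4],[-34,-13,-4.9],255],
    [[0,0,-19.4],[-40,-15,-4.9],255],
    [[0,0,-19.4],[-46,-17,-4.9],255],
    [[0,0,-19.4],[-52,-18.2,-4.9],255],
    [[0,0,-19.4],[-55.5,-18.8,-4.9],255],
    [[0,0,-19.4],[-55.5,-18.8,-4.9],255],
    [[0,0,-19.4],[-55.5,-18.8,-4.9],255]
  ],
  "squeeze": 40
}}

```text
t: 2.75
tool_pos: [0.6148, 0.1634, 0.2799]
eef_rot: [[-0.996, -0.086, -0.001], [-0.086, 0.996, 0.0], [0.001, 0.0, -1.0]]
ft_force: [0.4, 0.3, 0.5]
finger_gap: -0.0
```

```bash
python3 - <<'E'
from plan import *
go([(*tray(.055,0),.13,94.9),(*tray(-.10,0),.115,94.9),(*tray(-.10,0),.28,94.9)])
d=imaging.get_image("side");cv2.imwrite("pics/s1.png",d["frame"])
E
```

```text
t 2.75 at [0.6148 0.1634 0.2799] jaw 94.9 gap -0.0 q6 0.17 F [0.4 0.3 0.5]
[0.0, -0.1, 0.0] [-0.11, -0.06, 14.99]
[0.0, -0.1, 0.0] [15.39, -0.06, 16.51]
[0.0, -0.1, 0.0] [15.41, -0.06, 0.01]
```

View pics/s1.png

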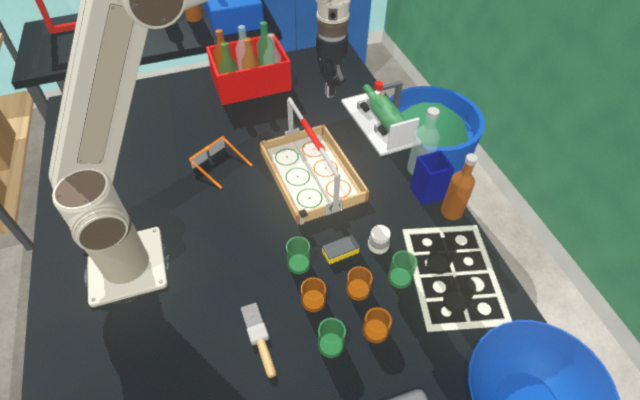

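Call:
{"name": "carry_out", "arguments": {
  "deltas": [
    [[0,0,0],[0,0,5],255],
    [[0,0,0],[0,0,10],255],
    [[0,0,0],[0,0,15],255],
    [[0,0,0],[0,0,15],255],
    [[0,0,0],[2,0,15],255],
    [[0,0,0],[4,0,15],255],
    [[0,0,0],[5.5,0,15],255],
    [[0,0,0],[7,0,15],255],
    [[0,0,0],[8.5,0,15],255],
    [[0,0,0],[10,0,15.3],255],
    [[0,0,0],[11.5,0,15.6],255],
    [[0,0,0],[13,0,16],255]
  ]
}}

```text
t: 4.3
tool_pos: [0.4872, 0.1533, 0.1241]
eef_rot: [[-0.996, -0.087, 0.006], [-0.087, 0.996, 0.002], [-0.006, 0.001, -1.0]]
ft_force: [0.2, -0.0, -0.3]
finger_gap: -0.0
```

Call:
{"name": "carry_out", "arguments": {
  "deltas": [
    [[0,0,0],[1.2,0,0.5],255],
    [[0,0,0],[2.4,0,1],255],
    [[0,0,0],[2.4,0,1],255],
    [[0,0,0],[0,0,-5],255],
    [[0,0,0],[0,0,-10],255],
    [[0,0,0],[0,0,-15],255],
    [[0,0,0],[0,0,-15],0]
  ]
}}

```text
t: 5.18
tool_pos: [0.4893, 0.1534, 0.2775]
eef_rot: [[-0.996, -0.086, 0.013], [-0.086, 0.996, 0.004], [-0.014, 0.003, -1.0]]
ft_force: [0.4, 0.3, -0.6]
finger_gap: 0.0172
```

```bash
python3 - <<'E'
from plan import *
d=imaging.get_image("side");cv2.imwrite("pics/s2.png",d["frame"])
go([])
E
```

```text
t 5.22 at [0.488  0.153  0.2746] jaw 94.9 gap 0.0248 q6 0.22 F [-0.1 -1.  -0.7]
```

View pics/s2.png

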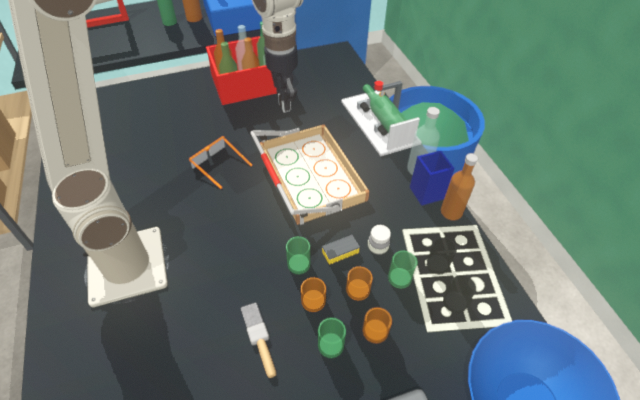

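```bash
cat > look.py <<'E'
from fit import *
from plan import go,tray
def look(name=None,tr=True):
    T=imaging.get_image("top");S=imaging.get_image("side")
    if tr:
        for ds in ([T,S],[T],[S]): a=fit_tray(ds,[.561,.158,.086]);print("tray",a[0].round(4),round(a[1],2))
    if name:
        cv2.imwrite(f"pics/{name}s.png",S["frame"]);cv2.imwrite(f"pics/{name}t.png",T["frame"])
    return T,S
BENCH=[("green",.4296,-.135),("green",.4358,-.3656),("green",.6605,-.2554),("amber",.5478,-.2538),("amber",.5459,-.3667),("amber",.4325,-.2472)]
def tum(T,S,which=range(6)):
    for i in which:
        c,x,y=BENCH[i];a=fit_tumbler([T,S],x,y,c);print(i,c,a[0].round(4),np.round(a[1],2),"d",np.round((a[0]-[x,y])*1000))
E
python3 - <<'E'
from look import *
T,S=look("a");tum(T,S)
go([(.4296,-.135,.2,50),(.4296,-.135,.036,50)])
E
```

```text
tray [0.5613 0.1587 0.0801] 0.89
tray [0.56   0.1571 0.0843] 1.06
tray [0.5622 0.1601 0.0853] 0.57
0 green [ 0.4298 -0.1353] [0.91 0.94] d [ 0. -0.]
1 green [ 0.4359 -0.3655] [0.91 0.96] d [0. 0.]
2 green [ 0.6605 -0.2554] [0.82 0.92] d [-0.  0.]
3 amber [ 0.5478 -0.2538] [0.95 0.54] d [ 0. -0.]
4 amber [ 0.5462 -0.3668] [0.94 0.51] d [ 0. -0.]
5 amber [ 0.4326 -0.2471] [0.95 0.5 ] d [0. 0.]
t 5.33 at [0.486  0.1523 0.2709] jaw 94.9 gap 0.0393 q6 0.22 F [-0.2 -0.5  0.6]
[0.0, 0.1, 44.9] [8.1, -28.14, 7.08]
[0.0, 0.1, 44.9] [8.12, -28.14, 23.48]
```

Call:
{"name": "carry_out", "arguments": {
  "deltas": [
    [[0,0,7],[1,-4,1],0],
    [[0,0,15],[2.5,-8,2],0],
    [[0,0,23],[4,-13,3],0],
    [[0,0,31],[5.5,-18,4],0],
    [[0,0,39],[7,-23,5],0],
    [[0,0,44.9],[8.1,-28.1,6],0],
    [[0,0,44.9],[8.1,-28.1,7],0],
    [[0,0,44.9],[8.1,-28.1,7],0],
    [[0,0,44.9],[8.1,-28.1,7],0]
  ]
}}

```text
t: 6.45
tool_pos: [0.4293, -0.1337, 0.2001]
eef_rot: [[-0.768, 0.641, -0.001], [0.641, 0.768, 0.0], [0.001, -0.0, -1.0]]
ft_force: [-0.5, 0.1, 0.2]
finger_gap: 0.0855
```

```bash
python3 - <<'E'
from plan import *
go([(.4298,-.135,.2,50),(.4298,-.135,.036,50)])
d=imaging.get_image("wrist");cv2.imwrite("pics/w1.png",d["frame"])
print(proj(d,[.4298,-.135,.085]))
E
```

```text
t 6.45 at [ 0.4293 -0.1337  0.2001] jaw 50.1 gap 0.0855 q6 0.39 F [-0.5  0.1  0.2]
[-0.0, -0.0, 0.1] [-0.12, -0.07, 0.01]
[-0.0, -0.0, 0.1] [-0.14, -0.07, 16.41]
[322.47892093 193.34719998]
```

View pics/w1.png

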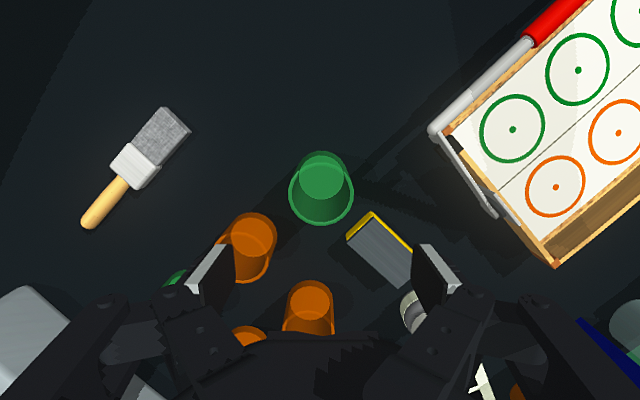

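Call:
{"name": "carry_out", "arguments": {
  "deltas": [
    [[0,0,0],[-0.1,-0.1,4],0],
    [[0,0,0],[-0.1,-0.1,8],0],
    [[0,0,0],[-0.1,-0.1,12],0],
    [[0,0,0],[-0.1,-0.1,15],0],
    [[0,0,0],[-0.1,-0.1,16.4],0],
    [[0,0,0],[-0.1,-0.1,16.4],0],
    [[0,0,0],[-0.1,-0.1,16.4],120],
    [[0,0,0],[-0.1,-0.1,16.4],120],
    [[0,0,0],[-0.1,-0.1,16.4],120],
    [[0,0,0],[-0.1,-0.1,16.4],120],
    [[0,0,0],[-0.1,-0.1,16.4],120]
  ],
  "squeeze": 40
}}

```text
t: 7.88
tool_pos: [0.4306, -0.1365, 0.0379]
eef_rot: [[-0.766, 0.643, 0.003], [0.643, 0.766, -0.001], [-0.003, 0.002, -1.0]]
ft_force: [-1.3, 0.4, 6.6]
finger_gap: 0.0594
```

```bash
python3 - <<'E'
from plan import *
go([(.4298,-.135,.2,50),(*tray(-.046,.092),.2,50),(*tray(-.046,.092),.048,50)])
for b in(.092,0,-.092): print(tray(-.046,b),tray(.046,b))
E
```

```text
t 7.88 at [ 0.4306 -0.1365  0.0379] jaw 50.0 gap 0.0594 q6 0.39 F [-1.3  0.4  6.6]
[0.1, 0.2, 0.0] [0.12, 0.09, -16.21]
[0.1, 0.2, 0.0] [18.66, 34.25, -16.21]
[0.1, 0.2, 0.0] [18.7, 34.23, -1.01]
(np.float64(0.5072677524353079), np.float64(0.24590886826112074)) (np.float64(0.5989277460700814), np.float64(0.2538111190084262))
(np.float64(0.5151700031826133), np.float64(0.1542488746263473)) (np.float64(0.6068299968173868), np.float64(0.16215112537365273))
(np.float64(0.5230722539299187), np.float64(0.06258888099157382)) (np.float64(0.6147322475646922), np.float64(0.07049113173887926))
```

Call:
{"name": "carry_out", "arguments": {
  "deltas": [
    [[0,0,0],[0,0,-2],120],
    [[0,0,0],[0,0,-6],120],
    [[0,0,0],[0,0,-11],120],
    [[0,0,0],[1,2,-15],120],
    [[0,0,0],[3,5.5,-16.2],120],
    [[0,0,0],[5.5,10,-16.2],120],
    [[0,0,0],[8,14.7,-16.2],120],
    [[0,0,0],[10.5,19.3,-16.2],120],
    [[0,0,0],[13,23.9,-16.2],120],
    [[0,0,0],[15.5,28.5,-16.2],120],
    [[0,0,0],[17.5,32,-16.2],120],
    [[0,0,0],[18.6,34.2,-16.2],120]
  ]
}}

```text
t: 9.38
tool_pos: [0.5064, 0.2474, 0.198]
eef_rot: [[-0.767, 0.641, -0.001], [0.641, 0.767, -0.0], [0.0, -0.0, -1.0]]
ft_force: [-0.3, 0.0, -2.1]
finger_gap: 0.0592
```

Call:
{"name": "carry_out", "arguments": {
  "deltas": [
    [[0,0,0],[0,0,0],120],
    [[0,0,0],[0,0,0],120]
  ]
}}

```text
t: 9.62
tool_pos: [0.5062, 0.2446, 0.198]
eef_rot: [[-0.766, 0.643, -0.001], [0.643, 0.766, -0.001], [0.0, -0.001, -1.0]]
ft_force: [0.2, -0.8, -2.0]
finger_gap: 0.0592
```

```bash
python3 - <<'E'
from look import *
go([(*tray(-.046,.092),.2,50),(*tray(-.046,.092),.05,50)])
d=imaging.get_image("wrist");cv2.imwrite("pics/w2.png",d["frame"])
for b in(.092,0,-.092): print(proj(d,[*tray(-.046,b),.012]),proj(d,[*tray(.046,b),.012]))
E
```

```text
t 9.62 at [0.5062 0.2446 0.198 ] jaw 50.0 gap 0.0592 q6 1.15 F [ 0.2 -0.8 -2. ]
[-0.1, -0.0, -0.0] [-0.0, 0.17, -0.2]
[-0.1, -0.0, -0.0] [-0.0, 0.19, 14.8]
[324.9836301  175.55999303] [379.77854218 229.66515218]
[269.80516113 229.40857823] [324.59172083 278.16474126]
[220.79792552 277.34936407] [274.90784221 321.34807546]
```

View pics/w2.png

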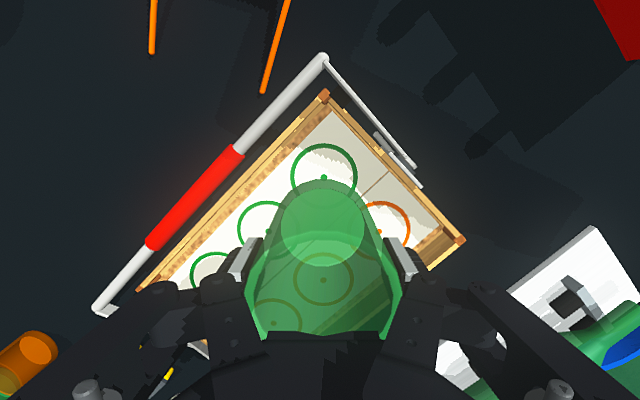

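Call:
{"name": "carry_out", "arguments": {
  "deltas": [
    [[0,0,0],[0,0.2,4],120],
    [[0,0,0],[0,0.2,8],120],
    [[0,0,0],[0,0.2,11],120],
    [[0,0,0],[0,0.2,13],120],
    [[0,0,0],[0,0.2,13.9],120],
    [[0,0,0],[0,0.2,14.4],120],
    [[0,0,0],[0,0.2,14.7],120],
    [[0,0,0],[0,0.2,14.8],120]
  ]
}}

```text
t: 10.68
tool_pos: [0.5084, 0.2471, 0.0509]
eef_rot: [[-0.766, 0.643, 0.001], [0.643, 0.766, 0.0], [-0.001, 0.001, -1.0]]
ft_force: [-0.1, -0.3, -3.1]
finger_gap: 0.0592
```

Call:
{"name": "carry_out", "arguments": {
  "deltas": [
    [[0,0,0],[0,0,0],120],
    [[0,0,0],[0,0,0],120]
  ]
}}

```text
t: 10.92
tool_pos: [0.5081, 0.2471, 0.0507]
eef_rot: [[-0.766, 0.642, 0.001], [0.642, 0.766, 0.0], [-0.0, 0.001, -1.0]]
ft_force: [-0.0, 0.0, -3.1]
finger_gap: 0.0594
```

Call:
{"name": "carry_out", "arguments": {
  "deltas": [
    [[0,0,0],[0,0,0.1],120],
    [[0,0,0],[0,0,0.1],120],
    [[0,0,0],[0,0,0.2],120],
    [[0,0,0],[0,0,0.2],120]
  ]
}}

```text
t: 11.42
tool_pos: [0.5081, 0.2472, 0.05]
eef_rot: [[-0.766, 0.643, 0.001], [0.643, 0.766, 0.001], [-0.0, 0.001, -1.0]]
ft_force: [-4.1, -0.7, 8.6]
finger_gap: 0.0593
```

Contact (8.6 N upward). Release slowly and rise.

Call:
{"name": "carry_out", "arguments": {
  "deltas": [
    [[0,0,0],[0,0,0],60],
    [[0,0,0],[0,0,0],0],
    [[0,0,0],[0,0,0],0],
    [[0,0,0],[0,0,0],0],
    [[0,0,0],[0,0,-2],0],
    [[0,0,0],[0,0,-6],0],
    [[0,0,0],[0,0,-10],0],
    [[0,0,0],[0,0,-15],0],
    [[0,0,0],[0,0,-15],0]
  ]
}}

```text
t: 12.55
tool_pos: [0.5107, 0.2482, 0.2032]
eef_rot: [[-0.766, 0.643, 0.009], [0.643, 0.766, 0.004], [-0.004, 0.009, -1.0]]
ft_force: [-0.1, -0.2, 0.2]
finger_gap: 0.0855
```

```bash
cat >> look.py <<'E'
def wr(nm):
    d=imaging.get_image("wrist");cv2.imwrite(f"pics/{nm}w.png",d["frame"]);return d
def placed(T,S,l):
    for c,a,b in l:
        x,y=tray(a,b);r=fit_tumbler([T,S],x,y,c,.012);print("placed",c,(a,b),r[0].round(4),"err mm",np.round((r[0]-[x,y])*1000,1),np.round(r[1],2))
E
python3 - <<'E'
from look import *
T,S=look("b",False);wr("b");placed(T,S,[("green",-.046,.092)]);tum(T,S,range(1,6))
go([(*tray(-.046,.092),.2,50),(.4358,-.3656,.2,50)])
E
```

```text
placed green (-0.046, 0.092) [0.5084 0.2552] err mm [1.1 9.3] [0.05 0.83]
1 green [ 0.4355 -0.3655] [0.92 0.96] d [-0.  0.]
2 green [ 0.6605 -0.2554] [0.81 0.92] d [ 0. -0.]
3 amber [ 0.5476 -0.2536] [0.95 0.55] d [-0.  0.]
4 amber [ 0.5461 -0.3667] [0.94 0.5 ] d [ 0. -0.]
5 amber [ 0.4326 -0.2478] [0.95 0.5 ] d [ 0. -1.]
t 12.7 at [0.5074 0.2466 0.1974] jaw 50.0 gap 0.0852 q6 1.15 F [-0.4 -0.1 -1.3]
[-0.1, -0.0, 0.0] [-0.04, -0.06, -0.26]
[-0.1, -0.0, 0.0] [-33.86, -51.51, -0.21]
```

View pics/bw.png

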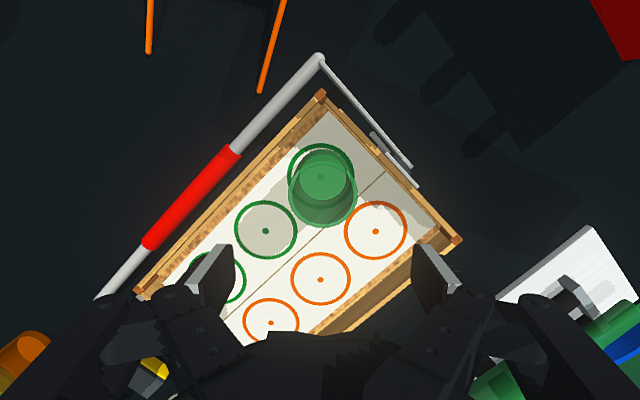

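Call:
{"name": "carry_out", "arguments": {
  "deltas": [
    [[0,0,0],[-2.5,-4,0],0],
    [[0,0,0],[-6,-9,0],0],
    [[0,0,0],[-9.5,-14,0],0],
    [[0,0,0],[-13,-19,0],0],
    [[0,0,0],[-16,-24.5,0],0],
    [[0,0,0],[-19.5,-30,0],0],
    [[0,0,0],[-23,-35,0],0],
    [[0,0,0],[-26.5,-40.5,0],0],
    [[0,0,0],[-30,-46,0],0],
    [[0,0,0],[-33.9,-51.5,0],0],
    [[0,0,0],[-33.9,-51.5,0],0],
    [[0,0,0],[-33.9,-51.5,0],0]
  ]
}}

```text
t: 14.2
tool_pos: [0.4357, -0.3653, 0.1963]
eef_rot: [[-0.765, 0.644, -0.003], [0.644, 0.765, 0.003], [0.004, 0.0, -1.0]]
ft_force: [0.6, 1.1, -0.4]
finger_gap: 0.0853
```

```bash
python3 - <<'E'
from look import *
go([(.4357,-.3655,.036,50)])
E
```

```text
t 14.2 at [ 0.4357 -0.3653  0.1963] jaw 49.9 gap 0.0853 q6 0.0 F [ 0.6  1.1 -0.4]
[0.0, -0.2, -0.1] [-0.08, -0.02, 16.03]
```

Call:
{"name": "carry_out", "arguments": {
  "deltas": [
    [[0,-0.2,0],[0,0,4],0],
    [[0,-0.2,0],[0,0,8],0],
    [[0,-0.2,0],[0,0,12],0],
    [[0,-0.2,0],[-0.1,0,15],0],
    [[0,-0.2,0],[-0.1,0,16],0],
    [[0,-0.2,0],[-0.1,0,16],0],
    [[0,-0.2,0],[-0.1,0,16],120],
    [[0,-0.2,0],[-0.1,0,16],120],
    [[0,-0.2,0],[-0.1,0,16],120],
    [[0,-0.2,0],[-0.1,0,16],120],
    [[0,-0.2,0],[-0.1,0,16],120]
  ]
}}

```text
t: 15.58
tool_pos: [0.4387, -0.3672, 0.0404]
eef_rot: [[-0.766, 0.643, 0.006], [0.643, 0.766, -0.005], [-0.008, 0.0, -1.0]]
ft_force: [0.2, -0.1, 6.7]
finger_gap: 0.0598
```

```bash
python3 - <<'E'
from look import *
go([(.4357,-.3655,.2,50),(*tray(-.046,.0),.2,50)])
E
```

```text
t 15.57 at [ 0.4387 -0.3672  0.0404] jaw 50.0 gap 0.0598 q6 0.0 F [ 0.2 -0.1  6.7]
[0.0, 0.4, 0.0] [0.22, -0.06, -15.96]
[0.0, 0.4, 0.0] [27.53, 44.87, -16.16]
```

Call:
{"name": "carry_out", "arguments": {
  "deltas": [
    [[0,0,0],[0,0,-2],120],
    [[0,0,0],[0,0,-6],120],
    [[0,0,0],[0,0,-11],120],
    [[0,0,0],[1,2,-15],120],
    [[0,0,0],[3.5,6,-16.1],120],
    [[0,0,0],[6.5,11,-16.1],120],
    [[0,0,0],[9.5,16,-16.1],120],
    [[0,0,0],[12.5,21,-16.1],120],
    [[0,0,0],[15.5,26,-16.1],120],
    [[0,0,0],[18.5,31,-16.1],120],
    [[0,0,0],[21.5,36,-16.1],120],
    [[0,0,0],[24.5,40.5,-16.1],120]
  ]
}}

```text
t: 17.08
tool_pos: [0.5094, 0.1039, 0.1984]
eef_rot: [[-0.766, 0.642, 0.003], [0.642, 0.766, -0.002], [-0.003, 0.0, -1.0]]
ft_force: [0.6, -1.1, -3.0]
finger_gap: 0.0598
```

```bash
python3 - <<'E'
from look import *
x,y=tray(-.046,0)
go([(x+.002,y-.001,.2,50)])
E
```

```text
t 17.07 at [0.5094 0.1039 0.1984] jaw 50.0 gap 0.0598 q6 0.9 F [ 0.6 -1.1 -3. ]
[0.0, 0.2, 0.0] [2.58, 4.28, -0.17]
```

Call:
{"name": "carry_out", "arguments": {
  "deltas": [
    [[0,0.2,0],[1.5,2.2,0],120],
    [[0,0.2,0],[2.8,4.3,0],120],
    [[0,0.2,0],[2.8,4.3,0],120],
    [[0,0.2,0],[2.8,4.3,0],120]
  ]
}}

```text
t: 17.58
tool_pos: [0.5153, 0.1523, 0.1981]
eef_rot: [[-0.766, 0.643, -0.001], [0.643, 0.766, -0.001], [0.0, -0.001, -1.0]]
ft_force: [0.4, 0.4, -2.0]
finger_gap: 0.0597
```

```bash
python3 - <<'E'
from look import *
x,y=tray(-.046,0)
go([(x+.002,y-.001,.052,50)])
d=wr("c");print(proj(d,[x,y,.012]))
E
```

```text
t 17.57 at [0.5153 0.1523 0.1981] jaw 50.0 gap 0.0597 q6 0.99 F [ 0.4  0.4 -2. ]
[-0.1, -0.0, 0.0] [-0.09, 0.21, 14.61]
[324.67687834 174.34939893]
```

View pics/cw.png

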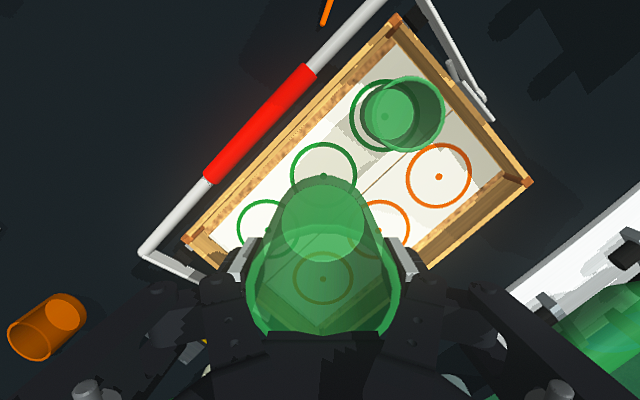

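Call:
{"name": "carry_out", "arguments": {
  "deltas": [
    [[0,0,0],[0,0.2,4],120],
    [[0,0,0],[-0.1,0.2,8],120],
    [[0,0,0],[-0.1,0.2,11],120],
    [[0,0,0],[-0.1,0.2,13],120],
    [[0,0,0],[-0.1,0.2,13.9],120],
    [[0,0,0],[-0.1,0.2,14.3],120],
    [[0,0,0],[-0.1,0.2,14.6],120],
    [[0,0,0],[-0.1,0.2,14.6],120],
    [[0,0,0],[-0.1,0.2,14.6],120]
  ]
}}

```text
t: 18.75
tool_pos: [0.5182, 0.154, 0.053]
eef_rot: [[-0.766, 0.642, 0.001], [0.642, 0.766, 0.0], [-0.001, 0.001, -1.0]]
ft_force: [-0.0, 0.2, -2.2]
finger_gap: 0.0595
```

Call:
{"name": "carry_out", "arguments": {
  "deltas": [
    [[0,0,0],[0,0,0.1],120],
    [[0,0,0],[0,0,0.1],120],
    [[0,0,0],[0,0,0.2],120],
    [[0,0,0],[0,0,0.2],120]
  ]
}}

```text
t: 19.25
tool_pos: [0.5182, 0.1541, 0.0524]
eef_rot: [[-0.766, 0.642, 0.002], [0.642, 0.766, 0.001], [-0.001, 0.002, -1.0]]
ft_force: [-4.5, 0.3, 11.1]
finger_gap: 0.0594
```

Call:
{"name": "carry_out", "arguments": {
  "deltas": [
    [[0,0,0],[0,0,-0.1],60],
    [[0,0,0],[0,0,-0.1],0],
    [[0,0,0],[0,0,-0.1],0],
    [[0,0,0],[0,0,-0.1],0],
    [[0,0,0],[0,0,-2],0],
    [[0,0,0],[0,0,-6],0],
    [[0,0,0],[0,0,-10],0],
    [[0,0,0],[0,0,-14.5],0],
    [[0,0,0],[0,0,-14.5],0],
    [[0,0,0],[0,0,-14.5],0]
  ]
}}

```text
t: 20.5
tool_pos: [0.5175, 0.1537, 0.1948]
eef_rot: [[-0.766, 0.643, -0.001], [0.643, 0.766, -0.0], [0.0, -0.001, -1.0]]
ft_force: [0.1, -0.2, 0.2]
finger_gap: 0.0855
```

```bash
python3 - <<'E'
from look import *
T,S=look("d",False);placed(T,S,[("green",-.046,.092),("green",-.046,0)]);tum(T,S,range(2,6))
go([(.6605,-.2554,.2,50)])
d=wr("d");print(proj(d,[*tray(-.046,0),.012]),proj(d,[*tray(-.046,.092),.012]))
E
```

```text
placed green (-0.046, 0.092) [0.5047 0.2063] err mm [ -2.6 -39.6] [0.   0.57]
placed green (-0.046, 0) [0.5153 0.1699] err mm [ 0.1 15.6] [0.   0.54]
2 green [ 0.6605 -0.2554] [0.82 0.92] d [-0. -0.]
3 amber [ 0.5474 -0.2536] [0.95 0.54] d [-0.  0.]
4 amber [ 0.5461 -0.3667] [0.94 0.5 ] d [0. 0.]
5 amber [ 0.4326 -0.2479] [0.95 0.51] d [ 0. -1.]
t 20.6 at [0.5168 0.1534 0.1937] jaw 50.0 gap 0.0854 q6 0.99 F [0.8 0.1 0.3]
[-0.2, -0.1, 0.0] [-37.28, -22.09, -0.64]
[323.29501005 175.07838556] [385.25767643 114.68772496]
```

View pics/dw.png

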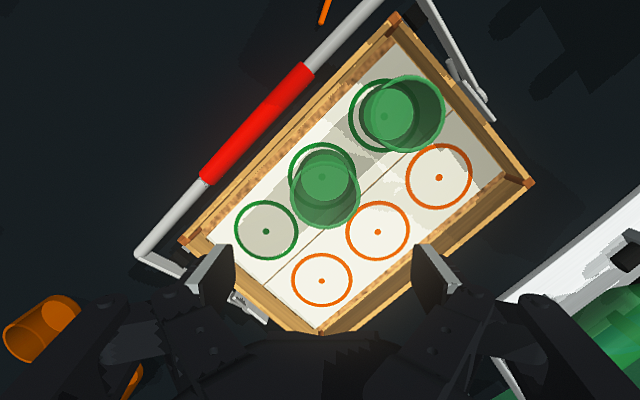

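Call:
{"name": "carry_out", "arguments": {
  "deltas": [
    [[0,0,0],[-3,-2,0],0],
    [[0,0,0],[-7,-4.2,0],0],
    [[0,0,0],[-11,-6.6,0],0],
    [[0,0,0],[-15.5,-9.2,0],0],
    [[0,0,0],[-20,-11.8,0],0],
    [[0,0,0],[-24.5,-14.5,0],0],
    [[0,0,0],[-29,-17.2,0],0],
    [[0,0,0],[-33,-19.6,0],0],
    [[0,0,0],[-37.2,-22,0],0],
    [[0,0,0],[-37.2,-22,0],0],
    [[0,0,0],[-37.2,-22,0],0],
    [[0,0,0],[-37.2,-22,0],0]
  ]
}}

```text
t: 22.15
tool_pos: [0.6612, -0.2524, 0.1953]
eef_rot: [[-0.767, 0.641, -0.001], [0.641, 0.767, 0.001], [0.001, -0.0, -1.0]]
ft_force: [-0.4, 0.6, -0.7]
finger_gap: 0.0851
```

```bash
python3 - <<'E'
from look import *
go([(.6605,-.2554,.036,50)])
d=wr("e");print(proj(d,[.6605,-.2554,.085]),proj(d,[.6605,-.2554,.0]))
T,S=look("e");placed(T,S,[("green",-.046,.092),("green",-.046,0)])
E
```

```text
t 22.15 at [ 0.6612 -0.2524  0.1953] jaw 50.1 gap 0.0851 q6 0.33 F [-0.4  0.6 -0.7]
[-0.0, -0.1, 0.1] [-0.15, -0.27, 15.93]
[320.1141247  195.00440803] [320.80756153 175.18159197]
tray [0.561  0.1587 0.085 ] 0.18
tray [0.56   0.1573 0.0841] 0.06
tray [0.5623 0.1599 0.0847] 0.16
placed green (-0.046, 0.092) [0.508  0.2502] err mm [0.7 4.3] [0.54 0.58]
placed green (-0.046, 0) [0.5136 0.1613] err mm [-1.6  7.1] [0.46 0.59]
```

View pics/ew.png

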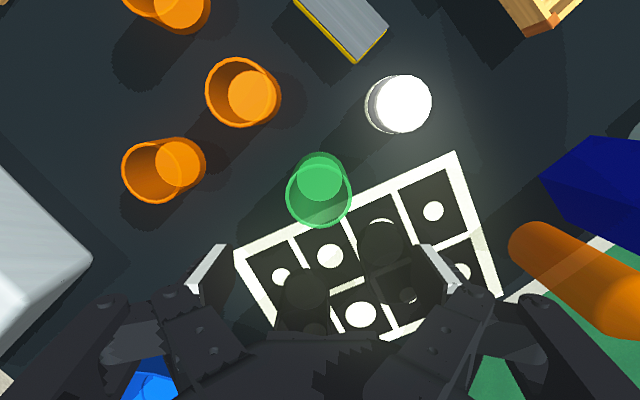

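Call:
{"name": "carry_out", "arguments": {
  "deltas": [
    [[0,0,-8],[-0.1,-0.3,1],0],
    [[0,0,-16],[-0.1,-0.3,2],0],
    [[0,0,-24],[-0.1,-0.3,3],0],
    [[0,0,-24],[-0.1,-0.3,3],0],
    [[0,0,-24],[-0.1,-0.3,3],0]
  ]
}}

```text
t: 22.92
tool_pos: [0.6606, -0.2564, 0.1662]
eef_rot: [[-0.961, 0.277, 0.001], [0.277, 0.961, -0.0], [-0.001, -0.0, -1.0]]
ft_force: [0.5, -0.2, -0.2]
finger_gap: 0.0857
```

```bash
python3 - <<'E'
from look import *
go([(.6605,-.2554,.036,74)])
d=wr("f");print(proj(d,[.6605,-.2554,.085]),proj(d,[.6605,-.2554,.0]))
u=np.array([np.cos(np.radians(74)),np.sin(np.radians(74))]);v=np.array([-u[1],u[0]])
for s in(-1,1):
  for w in(-1,1):
    p=np.array([.6605,-.2554])+u*.06*s+v*.013*w; print(proj(d,[*p,.03]))
E
```

```text
t 22.93 at [ 0.6606 -0.2564  0.1662] jaw 73.9 gap 0.0857 q6 -0.09 F [ 0.5 -0.2 -0.2]
[-0.0, 0.1, -0.1] [0.05, 0.1, 13.02]
[324.44852701 202.96787344] [324.0964766  179.20049726]
[262.61784208 199.04787553]
[261.11737887 172.82549694]
[385.78630136 199.00107949]
[387.31951636 172.76377684]
```

View pics/fw.png

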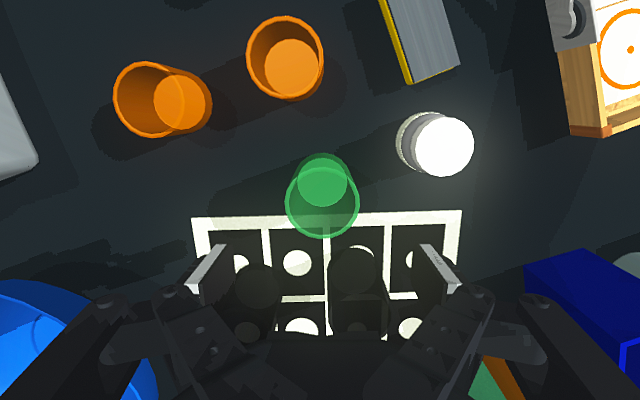

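Call:
{"name": "carry_out", "arguments": {
  "deltas": [
    [[0,0,0],[0,0.1,4],0],
    [[0,0,0],[0,0.1,8],0],
    [[0,0,0],[0,0.1,11],0],
    [[0,0,0],[0,0.1,13],0],
    [[0,0,0],[0,0.1,13],0],
    [[0,0,0],[0,0.1,13],120],
    [[0,0,0],[0,0.1,13],120],
    [[0,0,0],[0,0.1,13],120],
    [[0,0,0],[0,0.1,13],120],
    [[0,0,0],[0,0.1,13],120]
  ]
}}

```text
t: 24.22
tool_pos: [0.6621, -0.2564, 0.0377]
eef_rot: [[-0.961, 0.276, 0.004], [0.276, 0.961, -0.001], [-0.004, -0.0, -1.0]]
ft_force: [0.4, -0.6, 5.7]
finger_gap: 0.0586
```

```bash
python3 - <<'E'
from look import *
go([(.6605,-.2554,.2,50),(*tray(-.046,-.092),.2,50)])
E
```

```text
t 24.23 at [ 0.6621 -0.2564  0.0377] jaw 74.0 gap 0.0586 q6 -0.09 F [ 0.4 -0.6  5.7]
[0.0, 0.2, 24.0] [0.11, 0.05, -16.23]
[0.0, 0.2, 24.0] [22.09, 26.83, -16.34]
```

Call:
{"name": "carry_out", "arguments": {
  "deltas": [
    [[0,0,0],[0,0,-2],120],
    [[0,0,0],[0,0,-6],120],
    [[0,0,0],[0,0,-11],120],
    [[0,0,4],[1,1.5,-15],120],
    [[0,0,8],[4,5,-16.2],120],
    [[0,0,13],[7.5,9,-16.2],120],
    [[0,0,18],[11,13.2,-16.2],120],
    [[0,0,24],[14.5,17.5,-16.2],120],
    [[0,0,24],[18,22,-16.2],120],
    [[0,0,24],[20.5,25,-16.2],120],
    [[0,0,24],[22,26.7,-16.2],120],
    [[0,0,24],[22,26.7,-16.2],120]
  ]
}}

```text
t: 25.72
tool_pos: [0.5213, 0.0628, 0.197]
eef_rot: [[-0.768, 0.64, -0.002], [0.64, 0.768, -0.0], [0.001, -0.001, -1.0]]
ft_force: [0.1, -0.2, -1.9]
finger_gap: 0.0584
```

Call:
{"name": "carry_out", "arguments": {
  "deltas": [
    [[0,0,0],[0,0,0],120],
    [[0,0,0],[0,0,0],120]
  ]
}}

```text
t: 25.98
tool_pos: [0.5229, 0.0606, 0.1972]
eef_rot: [[-0.765, 0.644, -0.0], [0.644, 0.765, -0.0], [-0.0, -0.0, -1.0]]
ft_force: [0.5, -0.2, -2.9]
finger_gap: 0.0585
```

```bash
python3 - <<'E'
from look import *
x,y=tray(-.046,-.092)
go([(x+.0015,y-.001,.05,50)])
d=wr("g");print(proj(d,[x,y,.012]))
E
```

```text
t 25.98 at [0.5229 0.0606 0.1972] jaw 49.9 gap 0.0585 q6 0.81 F [ 0.5 -0.2 -2.9]
[-0.0, 0.0, -0.1] [-0.06, 0.19, 14.72]
[324.77993374 174.65233776]
```

View pics/gw.png

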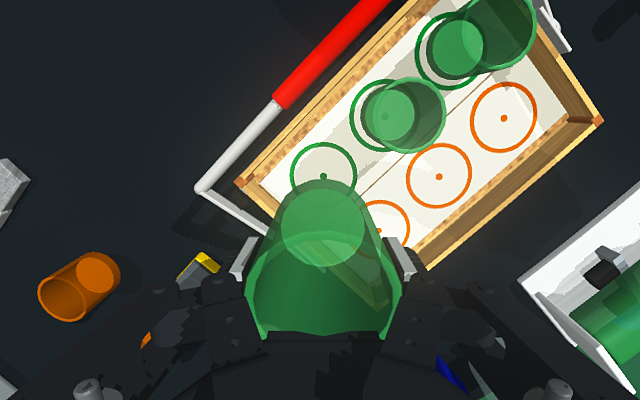

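Call:
{"name": "carry_out", "arguments": {
  "deltas": [
    [[0,0,0],[0,0.2,4],120],
    [[0,0,0],[-0.1,0.2,8],120],
    [[0,0,0],[-0.1,0.2,11],120],
    [[0,0,0],[-0.1,0.2,13],120],
    [[0,0,0],[-0.1,0.2,13.9],120],
    [[0,0,0],[-0.1,0.2,14.4],120],
    [[0,0,0],[-0.1,0.2,14.7],120],
    [[0,0,0],[-0.1,0.2,14.7],120],
    [[0,0,0],[-0.1,0.2,14.8],120],
    [[0,0,0],[-0.1,0.2,14.8],120]
  ]
}}

```text
t: 27.28
tool_pos: [0.5249, 0.0624, 0.0497]
eef_rot: [[-0.766, 0.642, 0.001], [0.642, 0.766, 0.0], [-0.0, 0.0, -1.0]]
ft_force: [0.5, 0.8, -1.4]
finger_gap: 0.0583
```

Call:
{"name": "carry_out", "arguments": {
  "deltas": [
    [[0,0,0],[0,0,0.1],120],
    [[0,0,0],[0,0,0.1],120],
    [[0,0,0],[0,0,0.1],120]
  ]
}}

```text
t: 27.65
tool_pos: [0.5249, 0.0624, 0.0496]
eef_rot: [[-0.766, 0.643, 0.001], [0.643, 0.766, 0.0], [-0.001, 0.001, -1.0]]
ft_force: [-2.6, 0.2, 5.3]
finger_gap: 0.0583
```

Contact. Release, rise, and go over to amber 5 (0.4326,-0.2475).

Call:
{"name": "carry_out", "arguments": {
  "deltas": [
    [[0,0,0],[0,0,-0.1],60],
    [[0,0,0],[0,0,-0.1],0],
    [[0,0,0],[0,0,-0.1],0],
    [[0,0,0],[0,0,-0.1],0],
    [[0,0,0],[0,0,-2],0],
    [[0,0,0],[0,0,-6],0],
    [[0,0,0],[0,0,-10],0],
    [[0,0,0],[0,0,-14.5],0],
    [[0,0,0],[0,0,-14.5],0],
    [[0,0,0],[0,0,-14.5],0]
  ]
}}

```text
t: 28.9
tool_pos: [0.5243, 0.0623, 0.1928]
eef_rot: [[-0.766, 0.643, -0.001], [0.643, 0.766, -0.0], [0.0, -0.0, -1.0]]
ft_force: [-0.2, 0.2, 0.1]
finger_gap: 0.0855
```

```bash
python3 - <<'E'
from look import *
T,S=look("i",False);tum(T,S,range(3,6))
go([(.4326,-.2475,.2,50)])
d=wr("i")
E
```

```text
3 amber [ 0.5478 -0.2538] [0.95 0.55] d [ 0. -0.]
4 amber [ 0.522  -0.3753] [0.94 0.49] d [-24.  -9.]
5 amber [ 0.4326 -0.2478] [0.95 0.5 ] d [ 0. -1.]
t 29.0 at [0.5236 0.0622 0.1917] jaw 50.0 gap 0.0856 q6 0.82 F [-0.9 -0.   0.1]
[-0.1, -0.1, 0.0] [-12.93, -29.58, -0.79]
```

View pics/iw.png

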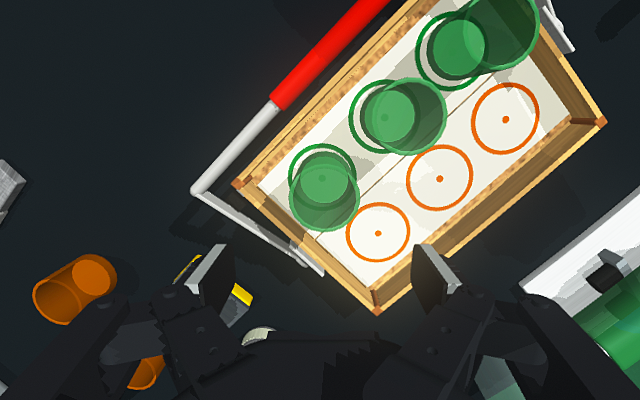

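Call:
{"name": "carry_out", "arguments": {
  "deltas": [
    [[0,0,0],[-2,-4,0],0],
    [[0,0,0],[-4,-8.5,0],0],
    [[0,0,0],[-6,-13.5,0],0],
    [[0,0,0],[-8,-18.5,0],0],
    [[0,0,0],[-10,-23.5,0],0],
    [[0,0,0],[-12,-27.5,0],0],
    [[0,0,0],[-12.9,-29.6,0],0],
    [[0,0,0],[-12.9,-29.6,2],0],
    [[0,0,0],[-12.9,-29.6,4],0],
    [[0,0,0],[-12.9,-29.6,4],0],
    [[0,0,0],[-12.9,-29.6,4],0]
  ]
}}

```text
t: 30.42
tool_pos: [0.4333, -0.2473, 0.1533]
eef_rot: [[-0.766, 0.642, -0.001], [0.642, 0.766, 0.0], [0.001, -0.0, -1.0]]
ft_force: [0.6, -0.6, 0.6]
finger_gap: 0.0855
```

```bash
python3 - <<'E'
from look import *
go([(.4326,-.2475,.028,50)])
E
```

```text
t 30.43 at [ 0.4333 -0.2473  0.1533] jaw 50.0 gap 0.0855 q6 0.18 F [ 0.6 -0.6  0.6]
[-0.0, -0.0, 0.0] [0.03, -0.06, 12.53]
```

Call:
{"name": "carry_out", "arguments": {
  "deltas": [
    [[0,0,0],[0,-0.1,4],0],
    [[0,0,0],[0,-0.1,8],0],
    [[0,0,0],[0,-0.1,11],0],
    [[0,0,0],[0,-0.1,12.5],0],
    [[0,0,0],[0,-0.1,12.5],0],
    [[0,0,0],[0,-0.1,12.5],120],
    [[0,0,0],[0,-0.1,12.5],120],
    [[0,0,0],[0,-0.1,12.5],120],
    [[0,0,0],[0,-0.1,12.5],120],
    [[0,0,0],[0,-0.1,12.5],120]
  ]
}}

```text
t: 31.68
tool_pos: [0.4339, -0.249, 0.0302]
eef_rot: [[-0.766, 0.643, 0.003], [0.643, 0.766, -0.002], [-0.004, 0.001, -1.0]]
ft_force: [-1.0, 0.4, 6.1]
finger_gap: 0.0601
```

```bash
python3 - <<'E'
from look import *
x,y=tray(.046,.092)
go([(x,y,.2,50)])
E
```

```text
t 31.68 at [ 0.4339 -0.249   0.0302] jaw 50.0 gap 0.0601 q6 0.18 F [-1.   0.4  6.1]
[0.0, 0.2, 0.0] [19.61, 49.13, -17.03]
```

Call:
{"name": "carry_out", "arguments": {
  "deltas": [
    [[0,0,0],[0,0,-2],120],
    [[0,0,0],[0,0,-6],120],
    [[0,0,0],[0,0,-11],120],
    [[0,0,0],[1,2,-15],120],
    [[0,0,0],[2.5,6,-17],120],
    [[0,0,0],[4.5,11,-17],120],
    [[0,0,0],[6.5,16,-17],120],
    [[0,0,0],[8.5,21,-17],120],
    [[0,0,0],[10.5,26,-17],120],
    [[0,0,0],[12.5,31,-17],120],
    [[0,0,0],[14.5,36,-17],120],
    [[0,0,0],[16.5,41,-17],120]
  ]
}}

```text
t: 33.17
tool_pos: [0.5698, 0.1737, 0.1984]
eef_rot: [[-0.766, 0.643, 0.0], [0.643, 0.766, -0.0], [-0.0, -0.0, -1.0]]
ft_force: [1.5, -1.1, -2.5]
finger_gap: 0.06
```

Call:
{"name": "carry_out", "arguments": {
  "deltas": [
    [[0,0,0],[1.6,4,0],120],
    [[0,0,0],[2.8,7,0],120],
    [[0,0,0],[3.1,8.1,0],120],
    [[0,0,0],[3.1,8.1,0],120],
    [[0,0,0],[3.1,8.1,0],120]
  ]
}}

```text
t: 33.8
tool_pos: [0.5977, 0.2526, 0.1984]
eef_rot: [[-0.765, 0.644, -0.001], [0.644, 0.765, -0.001], [-0.0, -0.001, -1.0]]
ft_force: [-0.2, -0.1, -1.6]
finger_gap: 0.0598
```

```bash
python3 - <<'E'
from look import *
x,y=tray(.046,.092)
go([(x,y,.042,50)])
d=wr("j");print(proj(d,[x,y,.012]))
E
```

```text
t 33.8 at [0.5977 0.2526 0.1984] jaw 49.9 gap 0.0598 q6 1.1 F [-0.2 -0.1 -1.6]
[-0.1, 0.0, -0.1] [-0.02, 0.18, 15.64]
[324.86771101 175.58937307]
```

View pics/jw.png

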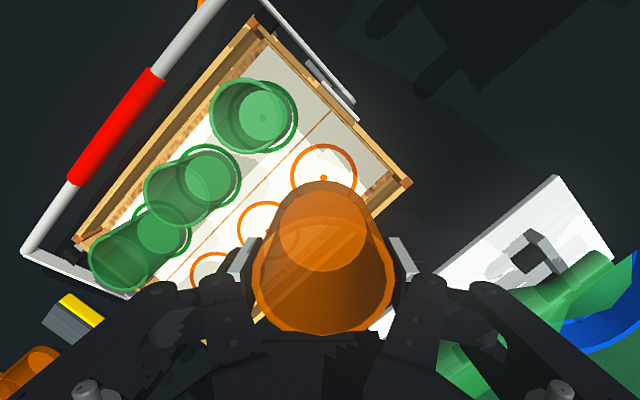

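Call:
{"name": "carry_out", "arguments": {
  "deltas": [
    [[0,0,0],[0,0.2,4],120],
    [[0,0,0],[0,0.2,8],120],
    [[0,0,0],[0,0.2,12],120],
    [[0,0,0],[0,0.2,14],120],
    [[0,0,0],[0,0.2,15],120],
    [[0,0,0],[0,0.2,15.4],120],
    [[0,0,0],[0,0.2,15.6],120],
    [[0,0,0],[0,0.2,15.6],120],
    [[0,0,0],[0,0.2,15.7],120],
    [[0,0,0],[0,0.2,15.7],120]
  ]
}}

```text
t: 35.1
tool_pos: [0.5998, 0.2559, 0.0423]
eef_rot: [[-0.766, 0.642, 0.001], [0.642, 0.766, 0.001], [-0.001, 0.001, -1.0]]
ft_force: [-0.5, 0.0, -0.1]
finger_gap: 0.0597
```

Call:
{"name": "carry_out", "arguments": {
  "deltas": [
    [[0,0,0],[0,0,0.1],120],
    [[0,0,0],[0,0,0.1],120],
    [[0,0,0],[0,0,0.1],120]
  ]
}}

```text
t: 35.48
tool_pos: [0.5998, 0.2559, 0.0423]
eef_rot: [[-0.766, 0.642, 0.002], [0.642, 0.766, 0.001], [-0.001, 0.002, -1.0]]
ft_force: [-1.6, -0.5, 6.4]
finger_gap: 0.0594
```

Call:
{"name": "carry_out", "arguments": {
  "deltas": [
    [[0,0,0],[0,0,-0.1],60],
    [[0,0,0],[0,0,-0.1],0],
    [[0,0,0],[0,0,-0.1],0],
    [[0,0,0],[0,0,-0.1],0],
    [[0,0,0],[0,0,-2],0],
    [[0,0,0],[0,0,-6],0],
    [[0,0,0],[0,0,-11],0],
    [[0,0,0],[0,0,-15.5],0],
    [[0,0,0],[0,0,-15.5],0],
    [[0,0,0],[0,0,-15.5],0]
  ]
}}

```text
t: 36.72
tool_pos: [0.599, 0.2555, 0.1949]
eef_rot: [[-0.766, 0.643, -0.001], [0.643, 0.766, -0.0], [0.0, -0.001, -1.0]]
ft_force: [-0.8, 0.4, -0.7]
finger_gap: 0.0855
```

```bash
python3 - <<'E'
from look import *
T,S=look("k",False);tum(T,S,range(3,5))
go([(.5478,-.2538,.2,50)])
d=wr("k")
E
```

```text
3 amber [ 0.5478 -0.2538] [0.95 0.55] d [0. 0.]
4 amber [ 0.5218 -0.3755] [0.94 0.49] d [-24.  -9.]
t 36.83 at [0.5983 0.2551 0.1934] jaw 50.0 gap 0.0852 q6 1.1 F [-0.2  0.6 -0.5]
[-0.2, -0.1, 0.0] [-28.83, -42.24, -0.57]
```

View pics/kw.png

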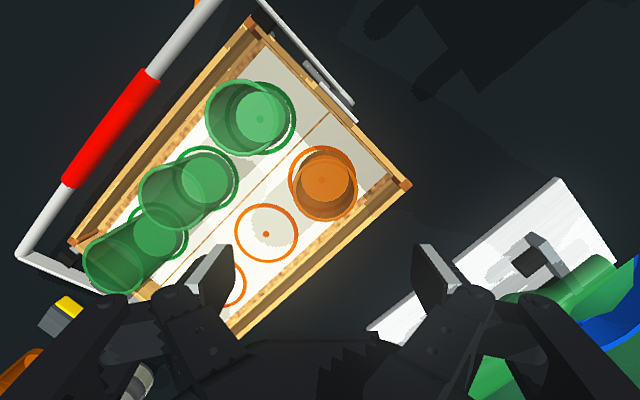

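Amber on its ring (dot ~ (322,180)), centred. Next: amber 3.

Call:
{"name": "carry_out", "arguments": {
  "deltas": [
    [[0,0,0],[-2.5,-4,0],0],
    [[0,0,0],[-5.5,-8.5,0],0],
    [[0,0,0],[-9,-13.2,0],0],
    [[0,0,0],[-12.5,-18,0],0],
    [[0,0,0],[-16,-23,0],0],
    [[0,0,0],[-19.5,-28.5,0],0],
    [[0,0,0],[-23,-33.5,0],0],
    [[0,0,0],[-26,-38,0],0],
    [[0,0,0],[-28.8,-42.2,1],0],
    [[0,0,0],[-28.8,-42.2,4],0],
    [[0,0,0],[-28.8,-42.2,4],0],
    [[0,0,0],[-28.8,-42.2,4],0]
  ]
}}

```text
t: 38.38
tool_pos: [0.5488, -0.2522, 0.1553]
eef_rot: [[-0.767, 0.642, -0.001], [0.642, 0.767, 0.0], [0.001, -0.0, -1.0]]
ft_force: [0.3, 0.4, -0.3]
finger_gap: 0.0855
```

```bash
python3 - <<'E'
from look import *
go([(.5478,-.2538,.028,50)])
T,S=look("l",False)
c=np.vstack([T["frame"][150:260,210:350]]);cv2.imwrite("pics/lc.png",cv2.resize(c,None,fx=5,fy=5,interpolation=cv2.INTER_CUBIC))
E
```

```text
t 38.38 at [ 0.5488 -0.2522  0.1553] jaw 50.1 gap 0.0855 q6 0.27 F [ 0.3  0.4 -0.3]
[-0.0, -0.1, 0.1] [-0.03, -0.18, 12.73]
```

View pics/lc.png

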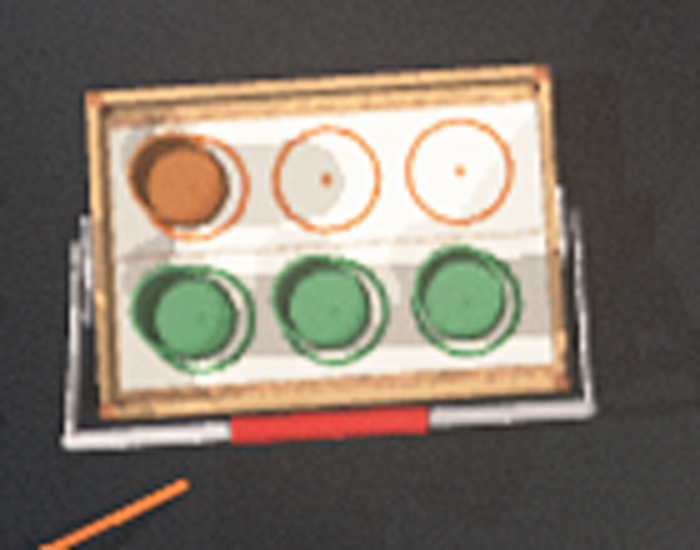

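Call:
{"name": "carry_out", "arguments": {
  "deltas": [
    [[0,0,0],[0,-0.2,4],0],
    [[0,0,0],[0,-0.2,8],0],
    [[0,0,0],[0,-0.2,11],0],
    [[0,0,0],[0,-0.2,12.7],0],
    [[0,0,0],[0,-0.2,12.7],0],
    [[0,0,0],[0,-0.2,12.7],120],
    [[0,0,0],[0,-0.2,12.7],120],
    [[0,0,0],[0,-0.2,12.7],120],
    [[0,0,0],[0,-0.2,12.7],120],
    [[0,0,0],[0,-0.2,12.7],120]
  ]
}}

```text
t: 39.72
tool_pos: [0.549, -0.2551, 0.0306]
eef_rot: [[-0.766, 0.643, 0.004], [0.643, 0.766, -0.002], [-0.004, 0.001, -1.0]]
ft_force: [-0.0, 0.5, 6.3]
finger_gap: 0.06
```

```bash
python3 - <<'E'
from look import *
x,y=tray(.046,0)
go([(x,y-.002,.2,50)])
E
```

```text
t 39.73 at [ 0.549  -0.2551  0.0306] jaw 50.0 gap 0.06 q6 0.26 F [-0.   0.5  6.3]
[0.1, 0.2, 0.0] [22.18, 35.55, -16.99]
```

Call:
{"name": "carry_out", "arguments": {
  "deltas": [
    [[0,0,0],[0,0,-2],120],
    [[0,0,0],[0,0,-6],120],
    [[0,0,0],[0,0,-11],120],
    [[0,0,0],[1.2,2,-15],120],
    [[0,0,0],[3.5,5.6,-17],120],
    [[0,0,0],[6.2,10,-17],120],
    [[0,0,0],[9.2,14.8,-17],120],
    [[0,0,0],[12.2,19.6,-17],120],
    [[0,0,0],[15.2,24.4,-17],120],
    [[0,0,0],[18.2,29.2,-17],120],
    [[0,0,0],[20.7,33.2,-17],120],
    [[0,0,0],[22.2,35.5,-17],120]
  ]
}}

```text
t: 41.22
tool_pos: [0.6051, 0.163, 0.1979]
eef_rot: [[-0.768, 0.641, -0.001], [0.641, 0.768, 0.0], [0.001, -0.0, -1.0]]
ft_force: [0.4, -1.2, -1.9]
finger_gap: 0.0597
```

Call:
{"name": "carry_out", "arguments": {
  "deltas": [
    [[0,0,0],[0,0,0],120],
    [[0,0,0],[0,0,0],120]
  ]
}}

```text
t: 41.48
tool_pos: [0.6051, 0.1598, 0.198]
eef_rot: [[-0.766, 0.643, -0.001], [0.643, 0.766, -0.001], [0.0, -0.001, -1.0]]
ft_force: [0.2, -0.5, -2.8]
finger_gap: 0.0596
```

```bash
python3 - <<'E'
from look import *
x,y=tray(.046,0)
go([(x,y-.002,.042,50)])
E
```

```text
t 41.48 at [0.6051 0.1598 0.198 ] jaw 50.0 gap 0.0596 q6 0.96 F [ 0.2 -0.5 -2.8]
[-0.1, -0.0, 0.0] [-0.11, 0.15, 15.6]
```

Call:
{"name": "carry_out", "arguments": {
  "deltas": [
    [[0,0,0],[0,0.1,4],120],
    [[0,0,0],[-0.1,0.1,8],120],
    [[0,0,0],[-0.1,0.1,12],120],
    [[0,0,0],[-0.1,0.1,14],120],
    [[0,0,0],[-0.1,0.1,15],120],
    [[0,0,0],[-0.1,0.1,15.4],120],
    [[0,0,0],[-0.1,0.1,15.6],120],
    [[0,0,0],[-0.1,0.1,15.7],120],
    [[0,0,0],[-0.1,0.1,15.7],120],
    [[0,0,0],[-0.1,0.1,15.8],120],
    [[0,0,0],[-0.1,0.1,15.8],120]
  ]
}}

```text
t: 42.85
tool_pos: [0.6077, 0.1605, 0.0426]
eef_rot: [[-0.766, 0.643, 0.003], [0.643, 0.766, 0.0], [-0.002, 0.002, -1.0]]
ft_force: [-2.7, -1.1, 7.4]
finger_gap: 0.0599
```

Call:
{"name": "carry_out", "arguments": {
  "deltas": [
    [[0,0,0],[0,0,-0.1],60],
    [[0,0,0],[0,0,-0.1],0],
    [[0,0,0],[0,0,-0.1],0],
    [[0,0,0],[0,0,-0.1],0],
    [[0,0,0],[0,0,-2],0],
    [[0,0,0],[0,0,-6],0],
    [[0,0,0],[0,0,-11],0],
    [[0,0,0],[0,0,-15.5],0],
    [[0,0,0],[0,0,-15.5],0],
    [[0,0,0],[0,0,-15.5],0]
  ]
}}

```text
t: 44.1
tool_pos: [0.6067, 0.1604, 0.1949]
eef_rot: [[-0.766, 0.643, -0.001], [0.643, 0.766, -0.0], [0.0, -0.0, -1.0]]
ft_force: [-0.6, 0.3, -0.7]
finger_gap: 0.0856
```

```bash
python3 - <<'E'
from look import *
T,S=look("m",False);tum(T,S,range(4,5))
b=fit_tumbler([T],.522,-.375,"amber");print(b);b=fit_tumbler([S],.522,-.375,"amber");print(b)
go([(.5218,-.3753,.2,50)])
d=wr("m")
E
```

```text
4 amber [ 0.522  -0.3754] [0.94 0.49] d [-24.  -9.]
(array([ 0.5216041 , -0.37714732]), [np.float64(0.951493913684987)])
(array([ 0.52325475, -0.37408167]), [np.float64(0.5111207394569613)])
t 44.2 at [0.6059 0.1601 0.1934] jaw 50.0 gap 0.0857 q6 0.96 F [-0.3  0.2 -0.3]
[-0.2, -0.1, 0.0] [-27.96, -46.43, -0.58]
```

View pics/mw.png

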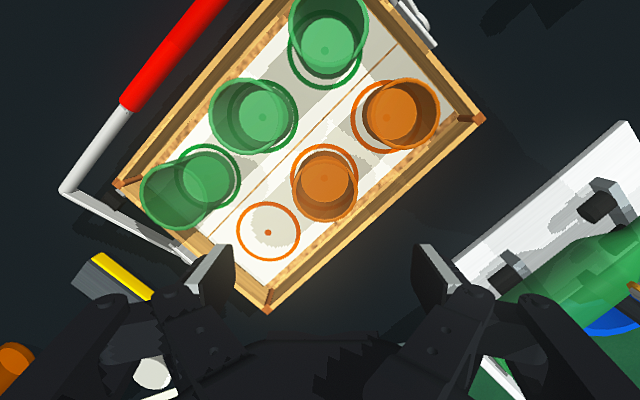

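Good: five tumblers are in, ring dots sit under each base. The last amber stayed put since the knock (0.522,-0.3755).

Call:
{"name": "carry_out", "arguments": {
  "deltas": [
    [[0,0,0],[-2.5,-4,0],0],
    [[0,0,0],[-5.2,-8.7,0],0],
    [[0,0,0],[-8.1,-13.5,0],0],
    [[0,0,0],[-11.1,-18.5,0],0],
    [[0,0,0],[-14.2,-23.5,0],0],
    [[0,0,0],[-17.2,-28.5,0],0],
    [[0,0,0],[-20.3,-33.7,0],0],
    [[0,0,0],[-23.5,-39,0],0],
    [[0,0,0],[-26,-43.2,1],0],
    [[0,0,0],[-28,-46.4,4],0],
    [[0,0,0],[-28,-46.4,4],0],
    [[0,0,0],[-28,-46.4,4],0]
  ]
}}

```text
t: 45.75
tool_pos: [0.5228, -0.3744, 0.1543]
eef_rot: [[-0.766, 0.643, -0.002], [0.643, 0.766, 0.002], [0.003, 0.0, -1.0]]
ft_force: [0.1, -0.1, 0.5]
finger_gap: 0.0856
```

```bash
python3 - <<'E'
from look import *
T,S=look("n",False);tum(T,S,[4])
go([(.522,-.3754,.028,50)])
d=wr("n");print(proj(d,[.522,-.3754,.065]),proj(d,[.522,-.3754,.01]))
E
```

```text
4 amber [ 0.5218 -0.3763] [0.9  0.65] d [-24. -10.]
t 45.85 at [ 0.524  -0.3741  0.1558] jaw 50.1 gap 0.0853 q6 0.08 F [-0.8  0.3 -0. ]
[0.0, 0.0, 0.1] [0.07, -0.23, 12.78]
[320.47815379 198.85957865] [320.91272003 183.18740534]
```

View pics/nw.png

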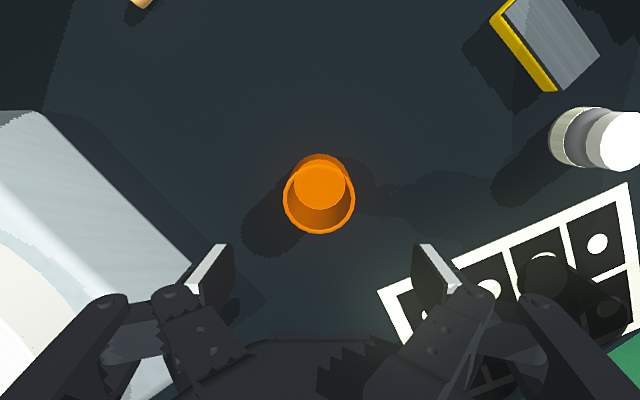

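Call:
{"name": "carry_out", "arguments": {
  "deltas": [
    [[0,0,0],[0,-0.2,4],0],
    [[0,0,0],[0,-0.2,8],0],
    [[0,0,0],[0,-0.2,11],0],
    [[0,0,0],[0,-0.2,12.7],0],
    [[0,0,0],[0,-0.2,12.7],0],
    [[0,0,0],[0,-0.2,12.7],120],
    [[0,0,0],[0,-0.2,12.7],120],
    [[0,0,0],[0,-0.2,12.7],120],
    [[0,0,0],[0,-0.2,12.7],120],
    [[0,0,0],[0,-0.2,12.7],120]
  ]
}}

```text
t: 47.15
tool_pos: [0.5233, -0.3775, 0.0306]
eef_rot: [[-0.766, 0.643, 0.003], [0.643, 0.766, -0.002], [-0.004, 0.0, -1.0]]
ft_force: [-1.0, 0.4, 6.2]
finger_gap: 0.0584
```

```bash
python3 - <<'E'
from look import *
x,y=tray(.046,-.092)
go([(x+.001,y-.002,.2,50)])
E
```

```text
t 47.15 at [ 0.5233 -0.3775  0.0306] jaw 50.0 gap 0.0584 q6 0.07 F [-1.   0.4  6.2]
[0.0, 0.2, 0.0] [21.51, 40.12, -17.01]
```

Call:
{"name": "carry_out", "arguments": {
  "deltas": [
    [[0,0,0],[0,0,-2],120],
    [[0,0,0],[0,0,-6],120],
    [[0,0,0],[0,0,-11],120],
    [[0,0,0],[1,2,-15],120],
    [[0,0,0],[3,5.6,-17],120],
    [[0,0,0],[5.6,10.4,-17],120],
    [[0,0,0],[8.4,15.7,-17],120],
    [[0,0,0],[11.2,21,-17],120],
    [[0,0,0],[14,26.2,-17],120],
    [[0,0,0],[16.8,31.4,-17],120],
    [[0,0,0],[19.5,36.5,-17],120],
    [[0,0,0],[21.5,40.1,-17],120]
  ]
}}

```text
t: 48.65
tool_pos: [0.6148, 0.0714, 0.1979]
eef_rot: [[-0.767, 0.641, -0.001], [0.641, 0.767, 0.0], [0.001, -0.0, -1.0]]
ft_force: [-0.1, -0.2, -2.2]
finger_gap: 0.0583
```

Call:
{"name": "carry_out", "arguments": {
  "deltas": [
    [[0,0,0],[0,0,0],120],
    [[0,0,0],[0,0,0],120],
    [[0,0,0],[0,0,0],120]
  ]
}}

```text
t: 49.02
tool_pos: [0.6147, 0.0675, 0.1983]
eef_rot: [[-0.765, 0.644, -0.001], [0.644, 0.765, -0.0], [0.0, -0.001, -1.0]]
ft_force: [0.4, 0.5, -1.9]
finger_gap: 0.0583
```

```bash
python3 - <<'E'
from look import *
x,y=tray(.046,-.092)
go([(x+.001,y-.002,.042,50)])
E
```

```text
t 49.02 at [0.6147 0.0675 0.1983] jaw 49.9 gap 0.0583 q6 0.81 F [ 0.4  0.5 -1.9]
[-0.0, -0.0, -0.1] [-0.02, 0.15, 15.63]
```

Call:
{"name": "carry_out", "arguments": {
  "deltas": [
    [[0,0,0],[0,0.1,4],120],
    [[0,0,0],[0,0.1,8],120],
    [[0,0,0],[0,0.1,12],120],
    [[0,0,0],[0,0.1,14],120],
    [[0,0,0],[0,0.1,15],120],
    [[0,0,0],[0,0.1,15.4],120],
    [[0,0,0],[0,0.1,15.6],120],
    [[0,0,0],[0,0.1,15.7],120],
    [[0,0,0],[0,0.1,15.7],120],
    [[0,0,0],[0,0.1,15.8],120],
    [[0,0,0],[0,0.1,15.8],120]
  ]
}}

```text
t: 50.4
tool_pos: [0.6163, 0.0697, 0.0426]
eef_rot: [[-0.766, 0.643, 0.002], [0.643, 0.766, -0.0], [-0.002, 0.002, -1.0]]
ft_force: [-2.8, 0.2, 6.9]
finger_gap: 0.0581
```

Call:
{"name": "carry_out", "arguments": {
  "deltas": [
    [[0,0,0],[0,0,-0.1],60],
    [[0,0,0],[0,0,-0.1],0],
    [[0,0,0],[0,0,-0.1],0],
    [[0,0,0],[0,0,-0.1],0],
    [[0,0,0],[0,0,-2],0],
    [[0,0,0],[0,0,-6],0],
    [[0,0,0],[0,0,-11],0],
    [[0,0,0],[0,0,-15.5],0],
    [[0,0,0],[0,0,-18],0],
    [[0,0,0],[0,0,-18],0],
    [[0,0,0],[0,0,-18],0]
  ]
}}

```text
t: 51.78
tool_pos: [0.6149, 0.0695, 0.2187]
eef_rot: [[-0.766, 0.643, -0.002], [0.643, 0.766, -0.0], [0.002, -0.002, -1.0]]
ft_force: [0.5, 1.0, -0.0]
finger_gap: 0.0852
```

```bash
python3 - <<'E'
from look import *
# bar down 0.127 to -x; approach from the robot side, jaw along tray x (4.9deg+180 equiv)
go([(*tray(-.127,0),.22,4.9)])
E
```

```text
t 51.77 at [0.6149 0.0695 0.2187] jaw 50.0 gap 0.0852 q6 0.81 F [ 0.5  1.  -0. ]
[-0.1, -0.1, 45.1] [18.82, -5.64, -0.09]
```

```bash
python3 - <<'E'
from look import *
go([(*tray(-.127,.046),.22,4.9)])
E
```

```text
t 51.77 at [0.6149 0.0695 0.2187] jaw 50.0 gap 0.0852 q6 0.81 F [ 0.5  1.  -0. ]
[-0.1, -0.1, 45.1] [22.07, -2.38, -0.09]
```

Call:
{"name": "carry_out", "arguments": {
  "deltas": [
    [[0,0,7],[3,0,0],150],
    [[0,0,15],[7,-0.5,0],150],
    [[0,0,23],[11,-1,0],150],
    [[0,0,31],[15,-1.5,0],150],
    [[0,0,39],[19,-2,0],150],
    [[0,0,45],[22.1,-2.4,0],150],
    [[0,0,45],[22.1,-2.4,0],150],
    [[0,0,45],[22.1,-2.4,0],150],
    [[0,0,45],[22.1,-2.4,0],150]
  ]
}}

```text
t: 52.9
tool_pos: [0.4314, 0.1927, 0.2197]
eef_rot: [[-0.087, 0.996, -0.001], [0.996, 0.087, -0.001], [-0.001, -0.001, -1.0]]
ft_force: [-0.6, 0.9, -0.4]
finger_gap: 0.0348
```

```bash
python3 - <<'E'
from look import *
T,S=look("p",False)
c=T["frame"][150:260,210:350];cv2.imwrite("pics/pc.png",cv2.resize(c,None,fx=5,fy=5,interpolation=cv2.INTER_CUBIC))
go([(*tray(-.127,.046),.057,4.9)])
d=wr("p")
for b in (-.065,.065): print(proj(d,[*tray(-.127,b),.076]))
for r in imaging.landmark_of("handle_bar","top")[:2]: print(r,onz(T,r["xy"],.076),tray(-.127,0))
for r in imaging.landmark_of("handle_bar","side")[:2]: print(r,onz(S,r["xy"],.076))
E
```

```text
t 53.0 at [0.4314 0.1927 0.2199] jaw 5.0 gap 0.035 q6 1.9 F [ 0.5 -0.3 -1. ]
[-0.0, 0.0, 0.1] [0.05, -0.08, 16.29]
[322.20186208 282.37778394]
[322.25439332 164.22664646]
{'xy': [277.6, 234.8], 'confidence': 0.64} [0.43272343 0.13999761 0.076     ] (np.float64(0.4344693566128671), np.float64(0.14729145820752404))
{'xy': [299.8, 184.4], 'confidence': 0.4} [0.60169614 0.07128348 0.076     ] (np.float64(0.4344693566128671), np.float64(0.14729145820752404))
{'xy': [268.4, 170.3], 'confidence': 0.63} [0.42869879 0.14630724 0.076     ]
```

View pics/pw.png

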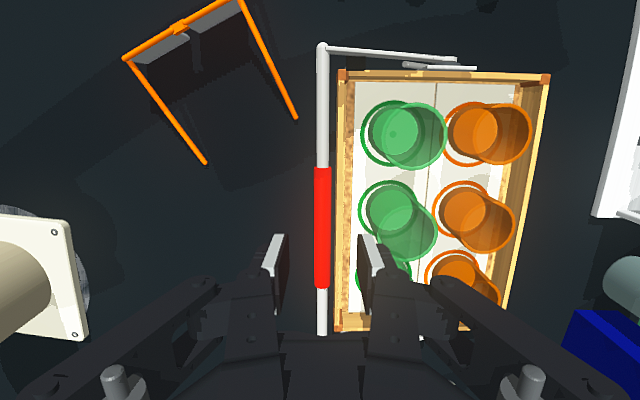

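View pics/ps.png

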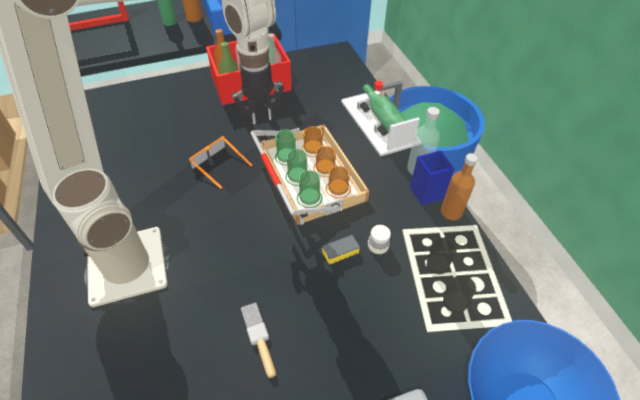

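Call:
{"name": "carry_out", "arguments": {
  "deltas": [
    [[0,0,0],[0,0,4],150],
    [[0,0,0],[0,0,8],150],
    [[0,0,0],[0,0,11],150],
    [[0,0,0],[0,-0.1,13.5],150],
    [[0,0,0],[0,-0.1,15.3],150],
    [[0,0,0],[0,-0.1,16.3],150],
    [[0,0,0],[0,-0.1,16.3],150],
    [[0,0,0],[0,-0.1,16.3],230],
    [[0,0,0],[0,-0.1,16.3],230],
    [[0,0,0],[0,-0.1,16.3],230],
    [[0,0,0],[0,-0.1,16.3],230]
  ]
}}

```text
t: 54.52
tool_pos: [0.431, 0.1934, 0.0582]
eef_rot: [[-0.087, 0.996, 0.003], [0.996, 0.087, 0.001], [0.0, 0.003, -1.0]]
ft_force: [2.2, 0.2, 3.3]
finger_gap: 0.017
```

```bash
python3 - <<'E'
from look import *
go([(*tray(-.127,.046),.057,4.9)])
wr("q")
E
```

```text
t 54.52 at [0.431  0.1934 0.0582] jaw 5.0 gap 0.017 q6 1.91 F [2.2 0.2 3.3]
[0.2, -0.0, 0.1] [-0.03, -0.05, 0.12]
```

View pics/qw.png

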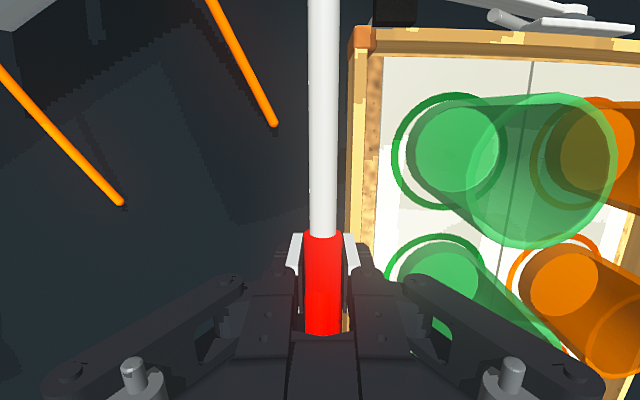

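Call:
{"name": "carry_out", "arguments": {
  "deltas": [
    [[0,0,0],[0,0.6,-1.5],230],
    [[0,0,0],[0,1.3,-2.6],230],
    [[0,0,0],[0,2.1,-3.7],230],
    [[0,0,0],[0,3,-4.8],230],
    [[0,0,0],[0,4,-5.7],230],
    [[0,0,0],[0,5.1,-6.5],230],
    [[0,0,0],[0,6.2,-7.2],230],
    [[0,0,0],[0,7.4,-7.8],230],
    [[0,0,0],[0,8.7,-8.3],230],
    [[0,0,0],[0,10,-8.6],230],
    [[0,0,0],[0,11.3,-8.8],230],
    [[0,0,0],[0,12.7,-8.9],230]
  ]
}}

```text
t: 56.08
tool_pos: [0.5559, 0.2039, 0.1483]
eef_rot: [[-0.088, 0.996, -0.001], [0.996, 0.088, -0.0], [-0.0, -0.001, -1.0]]
ft_force: [-2.6, 0.2, 7.6]
finger_gap: 0.0162
```

Call:
{"name": "carry_out", "arguments": {
  "deltas": [
    [[0,0,0],[0,0,0],230],
    [[0,0,0],[0,0,0],230]
  ]
}}

```text
t: 56.32
tool_pos: [0.5573, 0.2041, 0.1487]
eef_rot: [[-0.087, 0.996, 0.003], [0.996, 0.087, 0.0], [-0.0, 0.003, -1.0]]
ft_force: [-1.2, -0.2, 5.8]
finger_gap: 0.0167
```

```bash
python3 - <<'E'
from look import *
go([(*tray(0,.046),.146,4.9)])
look("r",False)
E
```

```text
t 56.33 at [0.5573 0.2041 0.1487] jaw 5.0 gap 0.0167 q6 1.83 F [-1.2 -0.2  5.8]
[0.2, 0.0, 0.1] [-0.0, -0.03, 0.27]
```

View pics/rs.png

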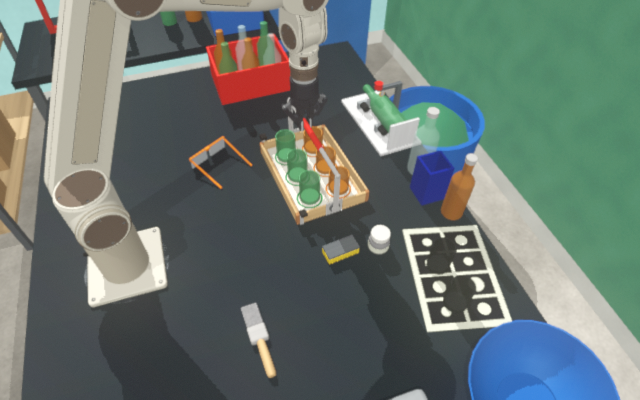

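Call:
{"name": "carry_out", "arguments": {
  "deltas": [
    [[0,0,0],[0,0,0],150],
    [[0,0,0],[0,0,0],120],
    [[0,0,0],[0,0,0],120],
    [[0,0,0],[0,0,-2],120],
    [[0,0,0],[0,0,-5],120],
    [[0,0,0],[0,0,-9],120],
    [[0,0,0],[0,0,-13],120],
    [[0,0,0],[0,-4,-14],120],
    [[0,0,0],[0,-9,-14],120],
    [[0,0,0],[0,-14,-14],120],
    [[0,0,0],[0,-18,-14],120],
    [[0,0,0],[0,-18,-14],120]
  ]
}}

```text
t: 57.92
tool_pos: [0.3747, 0.188, 0.2868]
eef_rot: [[-0.089, 0.996, -0.0], [0.996, 0.089, -0.0], [0.0, -0.0, -1.0]]
ft_force: [0.2, 0.6, -0.1]
finger_gap: 0.0455
```

```bash
python3 - <<'E'
from look import *
T,S=look("u",False);wr("u");go([])
c=T["frame"][150:260,210:350];cv2.imwrite("pics/uc.png",cv2.resize(c,None,fx=5,fy=5,interpolation=cv2.INTER_CUBIC))
c=S["frame"][80:230,230:390];cv2.imwrite("pics/usc.png",cv2.resize(c,None,fx=4,fy=4,interpolation=cv2.INTER_CUBIC))
for n,d in(("top",T),("side",S)):
  for r in imaging.landmark_of("handle_bar",n)[:1]: print(r,onz(d,r["xy"],.165))
  print([proj(d,[*tray(0,b),.165]) for b in(-.065,.065)])
E
```

```text
t 58.08 at [0.3778 0.1888 0.2866] jaw 5.0 gap 0.0456 q6 1.95 F [-0.2  0.3  0.4]
{'xy': [271.1, 194.1], 'confidence': 0.77} [0.55578994 0.15502128 0.165     ]
[array([290.97340292, 191.06906467]), array([249.2723882 , 193.77538461])]
{'xy': [312.1, 137.4], 'confidence': 0.68} [0.56006281 0.14545389 0.165     ]
[array([320.43070623, 149.23295772]), array([302.12704283, 120.490134  ])]
```

View pics/uc.png

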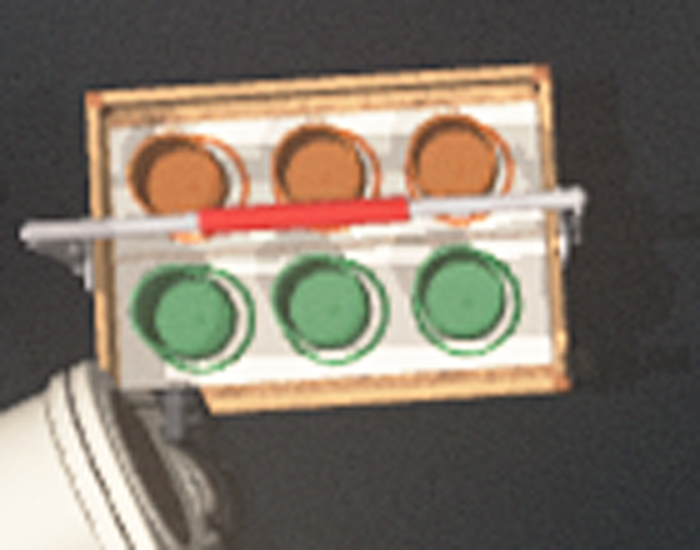

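View pics/usc.png

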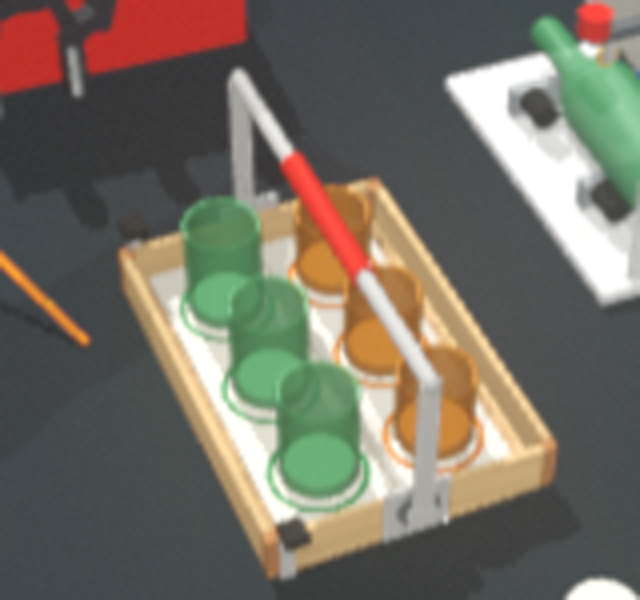

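View pics/uw.png

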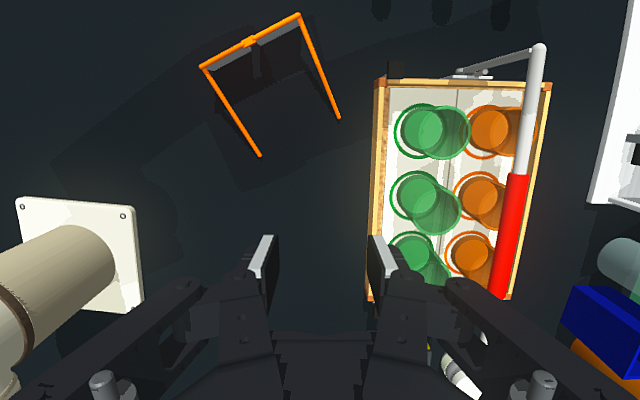

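```bash
python3 - <<'E'
from look import *
a=cv2.imread("pics/top0.png");T=imaging.get_image("top");S=imaging.get_image("side")
def red(f,y0,y1,x0,x1):
    h=cv2.cvtColor(f[y0:y1,x0:x1],cv2.COLOR_BGR2HSV);m=((h[...,0]>172)|(h[...,0]<5))&(h[...,1]>150);w=m.nonzero();return w[1].mean()+x0,w[0].mean()+y0,len(w[0])
print("top",red(a,180,205,240,300),red(T["frame"],180,205,240,300))
b=cv2.imread("pics/side0.png");print("side",red(b,110,160,295,330),red(S["frame"],110,160,295,330))
# bright floor disc centres
for n,d in(("top",T),("side",S)):
  tr=[.560,.1573,.0845] if n=="top" else [.5623,.160,.085]   # tray as seen by this camera
  c,s=np.cos(tr[2]),np.sin(tr[2])
  for col,xx in(("green",-.046),("amber",.046)):
    for yy in(.092,0,-.092):
      X=tr[0]+c*xx-s*yy;Y=tr[1]+s*xx+c*yy
      p=proj(d,[X,Y,.022]);f=cv2.resize(d["frame"],None,fx=4,fy=4,interpolation=cv2.INTER_CUBIC)
      h=cv2.cvtColor(f,cv2.COLOR_BGR2HSV)
      q=(p+.5)*4
      best=None
      g=cv2.cvtColor(f,cv2.COLOR_BGR2HSV)[...,2].astype(float);sa=h[...,1].astype(float)
      al=np.linspace(0,6.28,60)
      for dx in np.arange(-.014,.0141,.001):
        for dy in np.arange(-.014,.0141,.001):
          def ring(r):
            P=np.c_[X+dx+r*np.cos(al),Y+dy+r*np.sin(al),np.full(60,.022)]
            u=((projs(d,P)+.5)*4-.5).astype(np.float32);return cv2.remap(g,u[:,:1],u[:,1:],cv2.INTER_LINEAR)
          sc=np.abs(ring(.0235)-ring(.0285)).mean() if n=="x" else np.mean(np.abs(ring(.024)-ring(.0285)))
          if best is None or sc>best[0]: best=(sc,dx,dy)
      print(n,col,yy,np.round(best,3))
E
```

```text
top (np.float64(270.22222222222223), np.float64(192.6549707602339), 171) (np.float64(269.86772486772486), np.float64(192.53968253968253), 189)
side (np.float64(310.3072625698324), np.float64(132.53072625698323), 179) (np.float64(310.595), np.float64(132.97), 200)
top green 0.092 [ 6.0591e+01 -1.0000e-03 -1.0000e-03]
top green 0 [ 6.4132e+01 -1.0000e-03 -1.0000e-03]
top green -0.092 [ 6.3158e+01 -1.0000e-03 -1.0000e-03]
top amber 0.092 [4.4659e+01 8.0000e-03 1.4000e-02]
top amber 0 [4.8976e+01 8.0000e-03 9.0000e-03]
top amber -0.092 [4.4402e+01 1.0000e-02 5.0000e-03]
side green 0.092 [ 2.1627e+01 -5.0000e-03 -4.0000e-03]
side green 0 [ 2.4217e+01 -1.0000e-02 -0.0000e+00]
side green -0.092 [ 3.3192e+01 -4.0000e-03 -7.0000e-03]
side amber 0.092 [2.53e+01 1.00e-03 6.00e-03]
side amber 0 [ 2.7018e+01 -6.0000e-03 -5.0000e-03]
side amber -0.092 [2.4333e+01 1.0000e-03 2.0000e-03]
```

```bash
python3 - <<'E'
from look import *
go([(*tray(.09,-.08),.29,4.9)])
E
```

```text
t 58.27 at [0.3779 0.1886 0.286 ] jaw 5.0 gap 0.0451 q6 1.95 F [-0.1  0.3  0.6]
[-0.0, 0.0, 0.1] [-12.63, 26.97, -0.41]
```

Call:
{"name": "carry_out", "arguments": {
  "deltas": [
    [[0,0,0],[-2,4,-0.5],120],
    [[0,0,0],[-4,8.5,-1],120],
    [[0,0,0],[-6,13,-1],120],
    [[0,0,0],[-8,17.5,-1],120],
    [[0,0,0],[-10,22,-1],120],
    [[0,0,0],[-12.6,27,-1],120],
    [[0,0,0],[-12.6,27,-1],120],
    [[0,0,0],[-12.6,27,-1],120],
    [[0,0,0],[-12.6,27,-1],120]
  ]
}}

```text
t: 59.4
tool_pos: [0.6563, 0.0871, 0.2974]
eef_rot: [[-0.088, 0.996, 0.001], [0.996, 0.088, 0.0], [0.0, 0.001, -1.0]]
ft_force: [-0.3, 0.1, 0.9]
finger_gap: 0.0449
```

```bash
python3 - <<'E'
from look import *
d=wr("v");go([])
for b in(.092,0,-.092): print(proj(d,[*tray(-.046,b),.012]).round(),proj(d,[*tray(.046,b),.012]).round())
f=d["frame"].copy();al=np.linspace(0,6.28,60)
E
```

```text
t 59.45 at [0.6563 0.0872 0.2979] jaw 5.1 gap 0.0453 q6 1.61 F [-0.8 -1.  -0.3]
[220.  32.] [290.  31.]
[225. 104.] [292. 104.]
[230. 170.] [293. 170.]
```

View pics/vw.png

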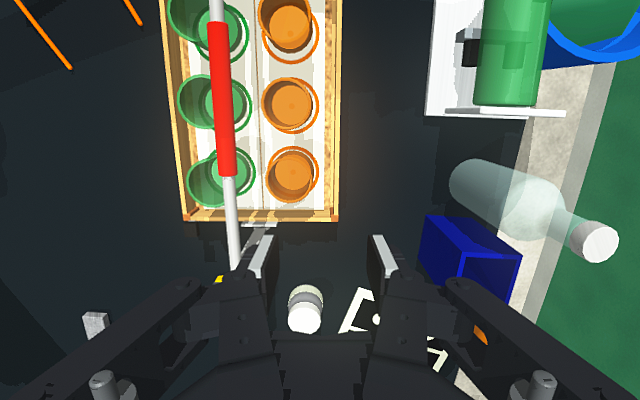

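```bash
python3 -c "
from bench import manip
print(manip.job_done())"
```

```text
the job is handed in; nothing more can be done
None
```

I folded the handle down onto its rests and set all six tumblers on rings of their own colour: three green in the near row, three amber in the far row. I then swung the handle back up and released it, and handed the job in at about 59 s of the 210 s allowed, with the gripper clear above the tray. `manip.job_done()` reports no verdict, so what follows comes from my own checks.

**Handle:** its red grip shows within 0.5 px of its starting upright position in both the top and side cameras, so it looks seated.

**Tumblers:** the green ones measure about 1 mm off ring centre in the top view, and each was set down at about 5–11 N. The amber ones look centred on their rings in the last wrist picture.

**Checks that failed or disagreed:**
- My automatic fits of the tumblers in the tray were not reliable. The bar or the printed rings confused them, and they gave offsets up to 10 mm for the greens from the side and up to 16 mm for the ambers from the top. I went by the pictures instead.
- The two fixed cameras differ by about 3 mm in where they put the tray.

**During the run:** one amber tumbler was knocked about 25 mm aside, and I measured it again before picking it up. The black look-alikes and the bystander objects were left alone. I did not re-measure the bystanders at the end, but the final pictures show no visible shift.

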